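# Weigh out rack spacers and slide the tray to despatch

### The job

Slide the empty blue tray along the bench until it stands squarely and wholly on the steel weighing plate, then press the tare button. Next lay every long rack spacer from the red crate down in the tray while it stands on the plate (the short spacers and the flat shim plate stay in the crate), and last slide the loaded tray along the bench until it stands squarely and wholly inside the yellow tape of the despatch bay. Keep the tray flat on the bench all the time, never lifting or tipping it, and leave the other things on the bench where they are.

Things in the scene. Friction and masses are not known exactly. Their poses are not given: they have to be found in the camera images.
- tray: loose open blue plastic tray, 192 mm long (its x) by 176 mm (its y), 40 mm high, walls and floor 4 mm thick, 0.45 kg empty; origin at the centre of its underside, z up
- plate: steel weighing plate with a black rim let flush into the bench top; the steel part is 222 mm (its x) by 206 mm (its y), 15 mm more than the tray on every side; origin at its centre at bench height
- bay: despatch bay: rectangle of 18 mm wide yellow tape stuck flat on the bench; the free area inside the tape is 222 mm (its x) by 206 mm (its y), 15 mm more than the tray on every side; origin at its centre at bench height. The bay and the weighing plate may change places from start to start
- crate: fixed open red plastic crate, 330 mm (its x) by 220 mm (its y), 45 mm high, walls and floor 5 mm thick, holding a mix of rack hardware; origin at the centre of its underside
- tare_top (a point): centre of the top of the scale's round tare button (28 mm across), on the small grey console fixed on the bench; it is pressed straight down. A low display, 28 mm above the console top, stands 37 mm to its far (+x) side
- tare (a joint): travel of the tare button: 0 is up, 0.006 m fully down (about 5 N)
- long0: long steel rack spacer (absent in some starts): a tube 24 mm thick between two square end flanges 36 by 36 by 6 mm, 76 mm long over all along its x, 0.18 kg; as first laid z is up. Origin on its underside at mid-length, 18 mm from the tube's axis
- long0_mid (a point): centre of that spacer (long0), on the tube's axis at mid-length
- long1: long steel rack spacer (absent in some starts): a tube 24 mm thick between two square end flanges 36 by 36 by 6 mm, 76 mm long over all along its x, 0.18 kg; as first laid z is up. Origin on its underside at mid-length, 18 mm from the tube's axis
- long1_mid (a point): centre of that spacer (long1), on the tube's axis at mid-length
- long2: long steel rack spacer (absent in some starts): a tube 24 mm thick between two square end flanges 36 by 36 by 6 mm, 76 mm long over all along its x, 0.18 kg; as first laid z is up. Origin on its underside at mid-length, 18 mm from the tube's axis
- long2_mid (a point): centre of that spacer (long2), on the tube's axis at mid-length
- long3: long steel rack spacer (absent in some starts): a tube 24 mm thick between two square end flanges 36 by 36 by 6 mm, 76 mm long over all along its x, 0.18 kg; as first laid z is up. Origin on its underside at mid-length, 18 mm from the tube's axis
- long3_mid (a point): centre of that spacer (long3), on the tube's axis at mid-length
- long4: long steel rack spacer (absent in some starts): a tube 24 mm thick between two square end flanges 36 by 36 by 6 mm, 76 mm long over all along its x, 0.18 kg; as first laid z is up. Origin on its underside at mid-length, 18 mm from the tube's axis
- long4_mid (a point): centre of that spacer (long4), on the tube's axis at mid-length
- short0: short steel rack spacer, same 24 mm tube and 36 mm square flanges but only 40 mm long (its x); stays in the crate. Origin on its underside at mid-length
- short1: short steel rack spacer, same 24 mm tube and 36 mm square flanges but only 40 mm long (its x); stays in the crate. Origin on its underside at mid-length
- shim0: flat steel shim plate 58 by 40 by 5 mm, its x the long way; stays in the crate. Origin at the centre of its underside
- tape_roll: bystander: standing cardboard-brown tape roll, 104 mm across, 48 mm high; origin under its centre
- carton: bystander: small cardboard carton 80 by 100 by 60 mm; origin under its centre
- wrench: bystander: steel wrench lying on the bench; origin in its handle, at bench height
- tin: bystander: small round tin 50 mm across and 45 mm high; origin under its centre

How it is judged:
By the outcome, as a careful person would: the job done as asked, in the order asked, and still so for the second after the job is handed in, with the robot touching nothing.
Of long0, long1, long2, long3, long4 only 3 to 5 are there at a start; the rules pass over those that are not, and their reading is None.
At some moment in a run one of tray may be knocked a few centimetres aside while the robot is not near it.
Once in a run the grip may slacken for a moment while it holds something.
It also fails if it takes over 210 s, if anything falls off the work surface, if the arm or the gripper's body presses on something with over 40 N, if the wrist force passes 120 N, or if a joint passes its speed limit or range.

### The arm

A 6-joint arm with a two-finger parallel gripper is mounted at the origin on the work surface. World frame = base frame: x ahead of the robot, y to its left, z up, the work surface at z = 0. Lengths are in m, angles in rad, forces in N, time in s.
With the tool pointing down it reaches from about 0.3 to 0.775 m from the base axis. Payload 14.6 kg.
Tool frame: the origin (TCP) lies on the centre line of the jaws, within the pads' length; the fingertips stand 19 mm ahead of it and the grasp point (between the pads) is the TCP; z points along the fingers, y is the line along which they close (so a half turn about z gives the same grasp; the last joint's range is limited). The gripper opens to 94 mm and grips with 3 to 60 N. Pads are 16 mm wide; open, the fingers measure 119 mm over their backs; the gripper's body (75 mm by 177 mm) begins 78 mm behind the grasp point.
Start: joints at [-1.322, 0.3, 1.521, -0, 1.321, -0.067], TCP at [0.171, -0.523, 0.193] pointing down, gripper open.
Joint ranges: [-3.03, 3.03], [-0.79, 2.21], [0.23, 2.52], [-1.04, 4.18], [0, 3.07], [-2.55, 2.55]. Speed limits (rad/s): [2.22, 2.22, 2.57, 3.14, 3.14, 3.14].

### API

Orientations are given as [roll, pitch, yaw] about the fixed x, y, z axes, in that order (R = Rz(yaw) Ry(pitch) Rx(roll)).
In Python, from station import get_obs, camera, workorder gives the robot as it stands.
- The arm moves only by the tool play_rows, never from a script. Its argument "motion" is a list that holds one entry, the list of rows, each a list of 7 numbers: the shift along the tool's x, y, z as a fraction of full scale, then the turn, a rotation vector about the tool's x, y, z as a fraction of full scale, then the opening, from -1 (shut) to 1 (fully open). In form: [[[x, y, z, ax, ay, az, grip], ...]]. A call has 1 to 10 rows; each row is the pose to reach, as a shift and turn from the pose commanded when the call began, along the tool's axes at that moment, turning the shorter way round; what a row does not reach only later rows make up. Full scale, the value 1, is 0.25 m for a shift and 2 pi rad for a turn. A row lasts 1/10 s, in which the tool goes at most 50 mm and 8.59 degrees, less where a joint would pass 70% of its speed; a pose out of reach is approached as far as the arm can. A call with a number of a shift or a turn outside -1 to 1 is refused whole. A call with a gripper value outside its range is refused whole. The fingers move at their own pace and stop on an object; "grip_force" is the grip in N (left out, the last holds). Time passes only in rows, so rows that repeat a pose let the fingers close. It gives the time, the measured TCP pose, the force, the opening and the grip force at its end, in the units of the state.
- get_obs(): the state, without advancing time (a new reading comes with each control period).
- camera(name): name is "scene" or "top"; returns a dict with "frame" (384x512x3 uint8, red, green, blue), "z_map" (384x512 float32, m along the optical axis (not along the pixel's ray), 0 where there is no reading), "camera_matrix" (3x3 intrinsics, pixels), "T" (4x4, takes a point from camera to world coordinates). Camera axes: x right, y up, looking along -z (the intrinsics and any distortion apply to the point x, -y, -z); pixel columns grow to the right and rows downward; lengths in m; the calibration is good to about 2 mm. A picture is of the moment at which its call begins.
- workorder.hand_in(): hands the job in; it is judged then, once.
The state is a dict: "time_s": time; "qpos": joint angles; "joint_vel": joint speeds; "tau": joint torques, N m; "ee_pos": TCP position; "eef_rot": TCP orientation; "force": force on the tool from outside, world axes, zero at the start; "moment": the same for the moment, N m; "grip_width": finger opening in m; "grip_force": force on a finger pad.
Only numpy, scipy, OpenCV 4.12 (cv2) and the standard library are available. Lean on these libraries where they do the work, as an engineer would, in place of code of your own. Each camera call takes 0.05 s, during which the arm holds its last target. There are 200 camera calls.

## Working session

There is one attempt and no reset: what is moved stays moved. The work goes in short steps, Python scripts to look and compute and a tool call to move; the robot and the scene stay as the last step left them, time stands still between calls to the robot, and variables do not carry over. Pictures are saved under pics/ and viewed, at most 14 in all, crops included, and the job is handed in when it is done.

Besides the shell and the picture viewer there is one more tool, called after "Request:" in YAML: its name, and indented under it one key for each argument. play_rows: Moves the arm, as the interface text tells. Its arguments: {"type":"object","properties":{"motion":{"type":"array"},"grip_force":{"type":"number"}},"required":["motion"]}

```bash
mkdir -p pics; ls; cat > h.py <<'E'
import numpy as np, cv2
from station import get_obs, camera, workorder
def shot(n,tag):
    c=camera(n); cv2.imwrite(f'pics/{tag}.png',c['frame'][:,:,::-1]); np.savez(f'pics/{tag}.npz',**c); return c
def load(tag): return dict(np.load(f'pics/{tag}.npz'))
def ray(c,uv,z):
    "pixels -> world on plane z"
    uv=np.atleast_2d(np.float64(uv)); K=c['camera_matrix']; T=c['T']
    d=np.c_[(uv[:,0]-K[0,2])/K[0,0],-(uv[:,1]-K[1,2])/K[1,1],-np.ones(len(uv))]@T[:3,:3].T
    o=T[:3,3]; return o+d*((z-o[2])/d[:,2])[:,None]
def cloud(c):
    h,w=c['z_map'].shape; v,u=np.mgrid[:h,:w]; K=c['camera_matrix']; z=c['z_map']
    p=np.stack([(u-K[0,2])/K[0,0]*z,-(v-K[1,2])/K[1,1]*z,-z],-1)
    P=p@c['T'][:3,:3].T+c['T'][:3,3]; P[z==0]=np.nan; return P
E
python3 - <<'E'
from h import *
for n in('top','scene'):
    c=shot(n,n+'0'); print(c['camera_matrix'],c['T'].round(3), [k for k in c])
    cv2.imwrite(f'pics/{n}0b.png',cv2.resize(c['frame'][:,:,::-1],(800,600)))
print(get_obs())
E
```

```text
pics
[[364.27253901   0.         255.87105155]
 [  0.         364.27253901 195.64443559]
 [  0.           0.           1.        ]] [[-0.014  0.996 -0.09   0.493]
 [-1.    -0.013  0.014  0.005]
 [ 0.013  0.09   0.996  0.943]
 [ 0.     0.     0.     1.   ]] ['frame', 'z_map', 'camera_matrix', 'T']
[[489.9036066    0.         253.13921168]
 [  0.         489.9036066  183.53595149]
 [  0.           0.           1.        ]] [[ 0.307 -0.814  0.493  1.237]
 [ 0.952  0.269 -0.149 -0.169]
 [-0.011  0.514  0.857  1.199]
 [ 0.     0.     0.     1.   ]] ['frame', 'z_map', 'camera_matrix', 'T']
{'time_s': 0.1, 'qpos': array([-1.32161989e+00,  3.00421500e-01,  1.52152192e+00,  4.64746006e-05,
        1.32067701e+00, -6.65853084e-02]), 'joint_vel': array([-0.00170022, -0.00149661, -0.00208413,  0.00205366,  0.00096802,
        0.00052582]), 'tau': array([ 9.89371911e-04, -5.32648265e+01, -3.53284764e+01,  7.09819794e-02,
        2.35219690e-02, -7.33900970e-05]), 'ee_pos': array([ 0.17075436, -0.52256663,  0.19283856]), 'eef_rot': array([-3.14057015e+00, -1.13301194e-04,  3.15750163e-01]), 'force': array([0.81152954, 0.16784346, 0.1431875 ]), 'moment': array([ 0.01627071,  0.07074103, -0.01287234]), 'grip_force': 0.0, 'grip_width': 0.09415723034832789}
```

View pics/top0b.png

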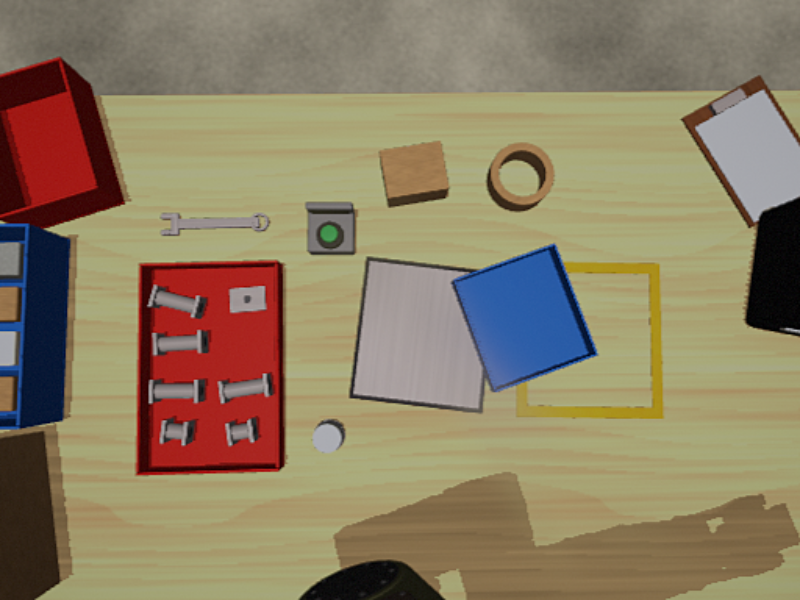

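View pics/scene0b.png

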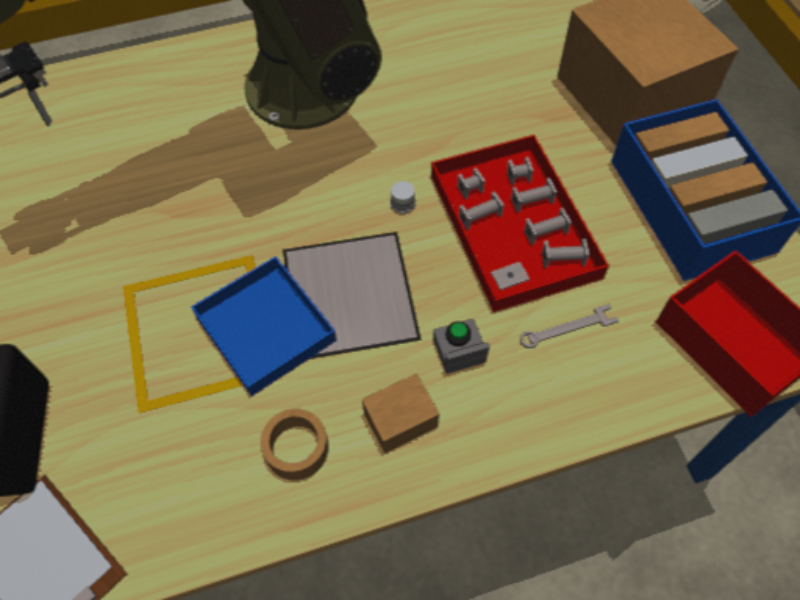

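Both views agree. In the enlarged top view the tray is at (525,318), partly over the plate at (425,335) and the bay at (590,340). The tare button is at (330,234). Four long spacers lie in the crate at (177,300), (180,343), (177,390) and (245,388). Two shorts are at (177,432) and (241,432), and the shim is at (247,300).

```bash
cat >> h.py <<'E'
def blobs(m,amin):
    n,l,s,ce=cv2.connectedComponentsWithStats(m.astype(np.uint8))
    return [(l==i) for i in range(1,n) if s[i,4]>=amin]
def rect(xy):
    "minAreaRect in mm -> centre m, sizes mm, yaw of side0 in (-45,45] deg"
    (cx,cy),(w,h),a=cv2.minAreaRect(np.float32(xy*1000))
    if a>45: a-=90; w,h=h,w
    return np.array([cx,cy])/1000,np.round([w,h],1),round(a,2)
def tray(c):
    "rim of the tray: minAreaRect of blue rim silhouette cast on rim height, and by depth"
    P=cloud(c); hsv=cv2.cvtColor(c['frame'],cv2.COLOR_RGB2HSV); x,y,z=P[...,0],P[...,1],P[...,2]
    b=(hsv[...,0]>100)&(hsv[...,0]<125)&(hsv[...,1]>120)&(x>.2)&(x<.8)&(np.abs(y)<.45)
    B=max(blobs(b,200),key=lambda q:q.sum()); rim=B&(z>.03)&(z<.05)
    return rect(P[rim][:,:2]),np.nanmedian(z[rim]),rim.sum(),B
def spacers(c,x0,x1,y0,y1,zmin):
    P=cloud(c); hsv=cv2.cvtColor(c['frame'],cv2.COLOR_RGB2HSV); x,y,z=P[...,0],P[...,1],P[...,2]
    m=(hsv[...,1]<90)&(x>x0)&(x<x1)&(y>y0)&(y<y1)&(z>zmin)&(z<.075)
    return [(q,)+rect(P[q][:,:2])+(np.nanpercentile(z[q],[50,95]).round(4),) for q in blobs(m,25)]
E
python3 - <<'E'
from h import *
for t in('top0','scene0'):
    c=load(t); P=cloud(c); hsv=cv2.cvtColor(c['frame'],cv2.COLOR_RGB2HSV); x,y,z=P[...,0],P[...,1],P[...,2]
    reg=(x>.2)&(x<.8)&(np.abs(y)<.45)
    print(t,'tray',tray(c)[:3])
    r=(hsv[...,1]>150)&((hsv[...,0]<8)|(hsv[...,0]>172))&reg
    B=max(blobs(r,200),key=lambda q:q.sum()); B&=(z>.038); print('crate',rect(P[B][:,:2]),np.nanmedian(z[B]))
    for s in spacers(c,.2,.7,.1,.45,.012): print('sp',s[1:],s[0].sum())
    g=(hsv[...,0]>50)&(hsv[...,0]<80)&(hsv[...,1]>130)&reg&(y>-.1)&(y<.3)
    G=max(blobs(g,10),key=lambda q:q.sum()); print('tare',np.nanmedian(P[G],0),G.sum(),np.nanpercentile(z[G],[10,50,90]))
    yl=(hsv[...,0]>20)&(hsv[...,0]<29)&(hsv[...,1]>200)&reg&(np.abs(z)<.01)
    Y=max(blobs(yl,50),key=lambda q:q.sum()); print('bay outer',rect(ray(c,np.argwhere(Y)[:,::-1],0)[:,:2]),Y.sum())
    s=(hsv[...,1]<60)&reg&(z<.01)&(y<.15)&(y>-.2)&(hsv[...,2]>110)
    S=max(blobs(s,200),key=lambda q:q.sum()); S=cv2.morphologyEx(S.astype(np.uint8),cv2.MORPH_OPEN,np.ones((3,3)))>0
    print('plate',rect(ray(c,np.argwhere(S)[:,::-1],0)[:,:2]),S.sum())
    cs=(S.astype(np.uint8)*255)
    cn,_=cv2.findContours(cs,0,2); k=max(cn,key=cv2.contourArea); a=cv2.approxPolyDP(k,4,True)[:,0]; print(a.tolist(),ray(c,a,0)[:,:2].round(4).tolist())
    cn,_=cv2.findContours(Y.astype(np.uint8),0,2); k=max(cn,key=cv2.contourArea); a=cv2.approxPolyDP(k,4,True)[:,0]; print('bay poly',ray(c,a,0)[:,:2].round(4).tolist())
    print('benchz',np.nanmedian(z[(hsv[...,1]>60)&reg&(y<-.35)]))
E
```

```text
top0 tray ((array([ 0.55573969, -0.20694308]), array([191.9, 175.2]), 19.09), np.float64(0.039716258124305626), np.int64(464))
crate (array([0.48514774, 0.29405295]), array([329.2, 219.5]), 0.58) 0.044108632173310736
sp (array([0.68243951, 0.12126164]), array([34.4, 41.5]), 0.49, array([0.0354, 0.0486])) 191
sp (array([0.58791309, 0.35087732]), array([35.4, 77.2]), -14.83, array([0.0338, 0.0417])) 375
sp (array([0.52189807, 0.34425821]), array([34.5, 76.9]), 3.1, array([0.034 , 0.0423])) 372
sp (array([0.44847903, 0.2394108 ]), array([34.8, 76.6]), 8.96, array([0.0344, 0.042 ])) 357
sp (array([0.44634811, 0.34849658]), array([34.4, 76.5]), -1.16, array([0.0339, 0.0421])) 381
sp (array([0.38267673, 0.34630423]), array([34.7, 40.5]), -5.78, array([0.0344, 0.0424])) 253
sp (array([0.38119724, 0.24421133]), array([34.8, 41.1]), 9.41, array([0.0345, 0.0424])) 228
sp (array([0.37276306, 0.11518947]), array([46.7, 29.3]), 0.4, array([0.0448, 0.0475])) 233
tare [0.69031754 0.10346122 0.05704613] 87 [0.05484122 0.05704613 0.05909582]
bay outer (array([ 0.51796143, -0.36191974]), array([255.7,
[... 1400 characters left out ...]
02, 0.128909  ]), array([31.1, 26.5]), 2.39, array([0.0355, 0.0486])) 72
tare [0.69451335 0.10256309 0.05576242] 91 [0.04889831 0.05576242 0.05889616]
bay outer (array([ 0.52112732, -0.32078033]), array([256.7, 240.1]), -1.75) 1221
plate (array([ 0.53299591, -0.0451379 ]), array([220.8, 204.5]), -7.46) 4014
[[251, 151], [184, 161], [186, 175], [215, 211], [210, 224], [265, 215]] [[0.439, 0.0674], [0.411, -0.1306], [0.4601, -0.1366], [0.5995, -0.0886], [0.6338, -0.1122], [0.6545, 0.0387]]
bay poly [[0.4, -0.1972], [0.3898, -0.4352], [0.6441, -0.4427], [0.6499, -0.271], [0.6344, -0.2813], [0.6322, -0.4252], [0.4078, -0.4234], [0.4089, -0.2259], [0.4255, -0.2087]]
benchz -0.00011344341601371433
```

```bash
cat >> h.py <<'E'
def plan(way,start=None,per=10):
    """way: (x,y,z,yaw,grip,nrows). Prints rows for successive calls (10 rows each); start = commanded pose (x,y,z,yaw)"""
    if start is None:
        o=get_obs(); start=[*o['ee_pos'],o['eef_rot'][2]]
    cur=np.array(start,float); pts=[]
    for w in way:
        t=np.array(w[:4],float); n=int(w[5])
        for i in range(1,n+1): pts.append((*(cur+(t-cur)*i/n),w[4]))
        cur=t
    s=np.array(start,float)
    for k in range(0,len(pts),per):
        rows=[]
        for p in pts[k:k+per]:
            d=np.array(p[:3])-s[:3]; c,n=np.cos(s[3]),np.sin(s[3]); dy=(p[3]-s[3]+np.pi)%(2*np.pi)-np.pi
            r=[(c*d[0]+n*d[1])/.25,(n*d[0]-c*d[1])/.25,-d[2]/.25,0,0,-dy/2/np.pi,p[4]]
            rows.append([round(v,3)+0. for v in r])
        print(str([rows]).replace('0.0,','0,')); 
        r=rows[-1]; c,n=np.cos(s[3]),np.sin(s[3]); a,b=r[0]*.25,r[1]*.25
        s=np.array([s[0]+c*a+n*b,s[1]+n*a-c*b,s[2]-r[2]*.25,s[3]-r[5]*2*np.pi])
    print('end',s.round(4))
def wall(cx,cy,yawdeg,side=1):
    a=np.radians(yawdeg); return cx-side*.086*np.sin(a),cy+side*.086*np.cos(a),a
E
python3 - <<'E'
from h import *
x,y,a=wall(.5557,-.2069,19.05); g=wall(.5318,-.0468,-7.47)
plan([(x,y,.13,a,.1,14),(x,y,.034,a,.1,6)])
plan([(x,y,.034,a,-1,10)],(x,y,.034,a))
E
```

```text
[[[np.float64(0.132), np.float64(-0.076), np.float64(0.018), 0, 0, np.float64(0.0), 0.1], [np.float64(0.264), np.float64(-0.152), np.float64(0.036), 0, 0, np.float64(0.0), 0.1], [np.float64(0.396), np.float64(-0.228), np.float64(0.054), 0, 0, np.float64(-0.001), 0.1], [np.float64(0.529), np.float64(-0.305), np.float64(0.072), 0, 0, np.float64(-0.001), 0.1], [np.float64(0.661), np.float64(-0.381), np.float64(0.09), 0, 0, np.float64(-0.001), 0.1], [np.float64(0.793), np.float64(-0.457), np.float64(0.108), 0, 0, np.float64(-0.001), 0.1], [np.float64(0.925), np.float64(-0.533), np.float64(0.126), 0, 0, np.float64(-0.001), 0.1], [np.float64(1.057), np.float64(-0.609), np.float64(0.144), 0, 0, np.float64(-0.002), 0.1], [np.float64(1.189), np.float64(-0.685), np.float64(0.162), 0, 0, np.float64(-0.002), 0.1], [np.float64(1.321), np.float64(-0.761), np.float64(0.18), 0, 0, np.float64(-0.002), 0.1]]]
[[[np.float64(0.134), np.float64(-0.075), np.float64(0.017), 0, 0, np.float64(0.0), 0.1], [np.float64(0.267), np.float64(-0.149), np.float64(0.035), 0, 0, np.float64(0.0), 0.1], [np.float64(0.4),
[... 905 characters left out ...]
1.0], [np.float64(0.0), np.float64(0.0), np.float64(0.0), 0, 0, np.float64(0.0), -1.0], [np.float64(0.0), np.float64(0.0), np.float64(0.0), 0, 0, np.float64(0.0), -1.0], [np.float64(0.0), np.float64(0.0), np.float64(0.0), 0, 0, np.float64(0.0), -1.0], [np.float64(0.0), np.float64(0.0), np.float64(0.0), 0, 0, np.float64(0.0), -1.0], [np.float64(0.0), np.float64(0.0), np.float64(0.0), 0, 0, np.float64(0.0), -1.0], [np.float64(0.0), np.float64(0.0), np.float64(0.0), 0, 0, np.float64(0.0), -1.0], [np.float64(0.0), np.float64(0.0), np.float64(0.0), 0, 0, np.float64(0.0), -1.0], [np.float64(0.0), np.float64(0.0), np.float64(0.0), 0, 0, np.float64(0.0), -1.0]]]
end [ 0.5276 -0.1256  0.034   0.3325]
```

```bash
sed -i "s/rows.append(\[round(v,3)+0. for v in r\])/rows.append([round(float(v),3)+0. for v in r])/; s/print(str(\[rows\]).*/print(*rows,sep='\\\\n'); print('--')/" h.py; grep -n "print(\*rows" h.py
```

```text
49:        print(*rows,sep='\n'); print('--')
```

Request:
play_rows:
  motion:
    - [[0.95,-0.548,0.13,0,0,0,0.1],[0.95,-0.548,0.13,0,0,0,0.1],[0.95,-0.548,0.13,0,0,0,0.1],[0.95,-0.548,0.13,0,0,0,0.1],[0.95,-0.548,0.13,0,0,0,0.1],[0.95,-0.548,0.13,0,0,0,0.1],[0.95,-0.548,0.13,0,0,0,0.1]]

```text
time_s: 0.8
ee_pos: [0.3555, -0.3165, 0.1603]
eef_rot: [-3.141, 0.0, 0.319]
force: [0.3, 0.2, -0.6]
grip_width: 0.0517
grip_force: 0.0
```

Request:
play_rows:
  motion:
    - [[0.899,-0.518,0.122,0,0,-0.003,0.1],[0.899,-0.518,0.122,0,0,-0.003,0.1],[0.899,-0.518,0.122,0,0,-0.003,0.1],[0.899,-0.518,0.122,0,0,-0.003,0.1],[0.899,-0.518,0.122,0,0,-0.003,0.1],[0.899,-0.518,0.122,0,0,-0.003,0.1],[0.899,-0.518,0.122,0,0,-0.003,0.1],[0.899,-0.518,0.122,0,0,-0.003,0.1]]

```text
time_s: 1.6
ee_pos: [0.5268, -0.1271, 0.1303]
eef_rot: [3.142, 0.0, 0.334]
force: [0.2, 0.2, 0.5]
grip_width: 0.052
grip_force: 0.0
```

Request:
play_rows:
  motion:
    - [[0.003,-0.006,0.2,0,0,0,0.1],[0.003,-0.006,0.384,0,0,0,0.1],[0.003,-0.006,0.384,0,0,0,0.1],[0.003,-0.006,0.384,0,0,0,0.1]]

```text
time_s: 2.0
ee_pos: [0.5275, -0.1255, 0.0356]
eef_rot: [3.142, 0.0, 0.333]
force: [0.2, 0.0, 0.7]
grip_width: 0.0515
grip_force: 0.0
```

Request:
play_rows:
  motion:
    - [[0,0,0,0,0,0,-1],[0,0,0,0,0,0,-1],[0,0,0,0,0,0,-1],[0,0,0,0,0,0,-1],[0,0,0,0,0,0,-1],[0,0,0,0,0,0,-1]]
  grip_force: 40

```text
time_s: 2.6
ee_pos: [0.5277, -0.1242, 0.0345]
eef_rot: [3.142, -0.0, 0.335]
force: [0.2, 0.3, 0.0]
grip_width: 0.007
grip_force: 0.0
```

```bash
python3 - <<'E'
from h import *
o=get_obs(); print(o['ee_pos'],o['eef_rot'][2],o['force'],o['grip_width'],o['grip_force'])
c=shot('top','t1'); print(tray(c)[:3])
c=shot('scene','s1'); print(tray(c)[:3])
g=wall(.5318,-.0468,-7.47); print(g)
plan([(g[0],g[1],.034,g[2],-1,20)])
E
```

```text
[ 0.52768622 -0.12421635  0.03446099] 0.33477342325200565 [0.20957403 0.26573807 0.00357419] 0.007014887281370655 0.0
((array([ 0.55574884, -0.20684271]), array([191.2, 175.6]), 18.82), np.float64(0.0393043930882358), np.int64(330))
((array([ 0.55855603, -0.20709996]), array([195. , 174.9]), 19.0), np.float64(0.037972853771312876), np.int64(453))
(np.float64(0.5429806067330991), np.float64(0.03847012391852014), np.float64(-0.1303760951239764))
[0.014, -0.03, 0.0, 0.0, 0.0, 0.004, -1.0]
[0.027, -0.059, 0.0, 0.0, 0.0, 0.007, -1.0]
[0.041, -0.089, 0.0, 0.0, 0.0, 0.011, -1.0]
[0.054, -0.119, 0.0, 0.0, 0.0, 0.015, -1.0]
[0.068, -0.149, 0.0, 0.0, 0.0, 0.019, -1.0]
[0.081, -0.178, 0.0, 0.0, 0.0, 0.022, -1.0]
[0.095, -0.208, 0.001, 0.0, 0.0, 0.026, -1.0]
[0.109, -0.238, 0.001, 0.0, 0.0, 0.03, -1.0]
[0.122, -0.267, 0.001, 0.0, 0.0, 0.033, -1.0]
[0.136, -0.297, 0.001, 0.0, 0.0, 0.037, -1.0]
--
[0.006, -0.032, 0.0, 0.0, 0.0, 0.004, -1.0]
[0.013, -0.064, 0.0, 0.0, 0.0, 0.007, -1.0]
[0.019, -0.096, 0.0, 0.0, 0.0, 0.011, -1.0]
[0.025, -0.128, 0.0, 0.0, 0.0, 0.015, -1.0]
[0.032, -0.16, 0.0, 0.0, 0.0, 0.019, -1.0]
[0.038, -0.192, 0.0, 0.0, 0.0, 0.022, -1.0]
[0.044, -0.225, 0.0, 0.0, 0.0, 0.026, -1.0]
[0.051, -0.257, 0.0, 0.0, 0.0, 0.03, -1.0]
[0.057, -0.289, 0.0, 0.0, 0.0, 0.033, -1.0]
[0.063, -0.321, 0.0, 0.0, 0.0, 0.037, -1.0]
--
end [ 0.5429  0.0385  0.0341 -0.1302]
```

Request:
play_rows:
  motion:
    - [[0,0,0,0,0,0,-1],[0,0,0,0,0,0,-1],[0,0,0,0,0,0,-1],[0,0,0,0,0,0,-1]]

```text
time_s: 3.1
ee_pos: [0.5276, -0.1242, 0.0343]
eef_rot: [-3.142, 0.0, 0.335]
force: [-0.2, -0.1, -0.5]
grip_width: 0.0001
grip_force: 0.0
```

Request:
play_rows:
  motion:
    - [[0.027,-0.059,0,0,0,0.007,-1],[0.054,-0.119,0,0,0,0.015,-1],[0.081,-0.178,0,0,0,0.022,-1],[0.109,-0.238,0,0,0,0.03,-1],[0.136,-0.297,0,0,0,0.037,-1],[0.136,-0.297,0,0,0,0.037,-1]]

```text
time_s: 3.7
ee_pos: [0.5355, -0.0416, 0.0344]
eef_rot: [-3.141, -0.0, 0.103]
force: [0.5, -0.4, -0.6]
grip_width: 0.0005
grip_force: 0.0
```

```bash
python3 - <<'E'
from h import *
c=load('s1'); a=c['frame'][130:290,100:300,::-1]
d=shot('scene','s2'); b=d['frame'][130:290,100:300,::-1]
cv2.imwrite('pics/cmp.png',cv2.resize(np.hstack([a,b]),(800,320),interpolation=cv2.INTER_CUBIC))
print(tray(d)[:3])
E
```

```text
((array([ 0.55889935, -0.20677332]), array([194.8, 175.3]), 18.77), np.float64(0.0376229457417987), np.int64(553))
```

View pics/cmp.png

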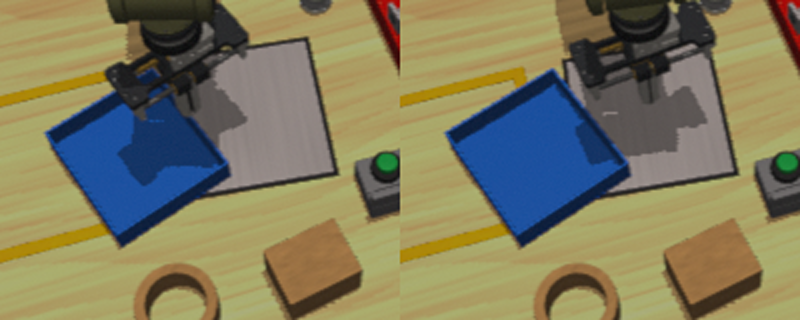

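```bash
cat >> h.py <<'E'
def proj(c,p):
    q=(np.atleast_2d(p)-c['T'][:3,3])@c['T'][:3,:3]; K=c['camera_matrix']
    return np.c_[K[0,0]*q[:,0]/-q[:,2]+K[0,2],-K[1,1]*q[:,1]/-q[:,2]+K[1,2]]
E
python3 - <<'E'
from h import *
ims=[]
for t,p in(('s1',(.5277,-.1242,.0345)),('t1',(.5277,-.1242,.0345)),('s2',(.5355,-.0416,.0344))):
    c=load(t); pts=[np.array(p)+[0,0,-.019],p,np.array(p)+[0,0,.078]]; uv=proj(c,pts); u,v=uv[1].astype(int)
    f=np.ascontiguousarray(cv2.resize(c['frame'][v-45:v+45,u-45:u+45,::-1],(540//2,540//2),interpolation=cv2.INTER_CUBIC))
    for q in uv: cv2.circle(f,tuple(int(k) for k in (q-[u-45,v-45]+.5)*3),3,(0,255,255),1)
    ims.append(f); P=cloud(c)[v-45:v+45,u-45:u+45]; 
    m=(np.hypot(P[...,0]-p[0],P[...,1]-p[1])<.03)&(P[...,2]>.045); print(t,P[m][P[m][:,2].argsort()][:6].round(3).tolist())
cv2.imwrite('pics/z.png',np.hstack(ims))
E
```

```text
s1 [[0.534, -0.115, 0.045], [0.531, -0.12, 0.047], [0.536, -0.118, 0.049], [0.54, -0.124, 0.053], [0.538, -0.129, 0.054], [0.532, -0.108, 0.054]]
t1 [[0.554, -0.133, 0.337], [0.556, -0.13, 0.338], [0.556, -0.133, 0.338], [0.558, -0.125, 0.338], [0.556, -0.128, 0.338], [0.556, -0.132, 0.338]]
s2 [[0.545, -0.038, 0.048], [0.546, -0.035, 0.049], [0.544, -0.032, 0.049], [0.544, -0.038, 0.052], [0.544, -0.04, 0.052], [0.546, -0.044, 0.053]]
```

View pics/z.png

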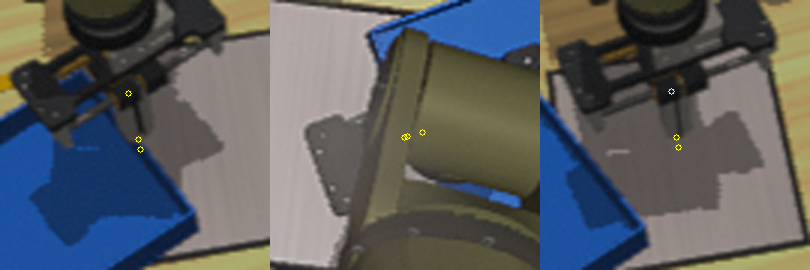

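```bash
python3 - <<'E'
from h import *
ims=[]
for t,p in(('s1',(.5277,-.1242,.0345)),('s2',(.5355,-.0416,.0344))):
    c=load(t); pts=[np.array(p)+[0,0,-.019],p]; uv=proj(c,pts); u,v=uv[1].astype(int)
    f=cv2.resize(c['frame'][v-20:v+15,u-18:u+18,::-1],(390,380),interpolation=cv2.INTER_NEAREST)
    ims.append(f); P=cloud(c)
    print(t,uv)
    for r in range(v-8,v+8): print(r,[int(k) if k==k else -9 for k in P[r,u-9:u+10,2]*1000])
cv2.imwrite('pics/z2.png',np.hstack(ims))
E
```

```text
s1 [[195.39576203 190.34430674]
 [194.62344967 186.89144659]]
178 [24, 32, 41, 87, 104, 109, 103, 99, 95, 80, 92, 92, 86, 84, 81, 2, 1, 1, 0]
179 [15, 23, 35, 87, 92, 102, 100, 96, 94, 88, 87, 86, 88, 77, 78, 0, 4, 1, -3]
180 [4, 17, 28, 82, 88, 101, 95, 93, 87, 87, 77, 75, 79, 78, 73, 1, 0, 1, 0]
181 [5, 7, 20, 70, 82, 87, 91, 86, 83, 84, 68, 72, 67, 72, 68, 64, 5, 0, 2]
182 [2, 3, 12, 20, -9, 82, 83, 85, 79, 78, 60, 68, 62, 68, 62, 62, 0, 0, 2]
183 [3, 1, 4, 14, 61, 73, 82, 78, 76, 71, 67, 60, 68, 62, 61, 54, 0, -1, 0]
184 [8, 5, 2, 7, 54, 61, 73, 75, 73, 67, 59, 54, 55, 57, 59, 0, 5, 0, 7]
185 [5, 3, 6, 5, 7, 56, 66, 70, 62, 65, 60, 46, 55, 54, 0, -1, 1, -2, -1]
186 [3, 1, 4, 3, 1, 14, 58, 64, 63, 56, -9, 0, 49, 45, 5, 1, 2, 2, 0]
187 [5, 2, 2, 2, 0, 4, 13, 58, 53, 56, 53, 4, 0, 0, -2, -2, 4, 0, 0]
188 [5, 3, 0, 3, -1, 6, 7, 13, 21, 37, 39, 42, 0, 2, 1, -2, 0, 3, -1]
189 [2, 2, 6, 2, 0, 8, 10, 8, 17, 25, 34, 40, 37, 2, 1, 0, 4, 3, 0]
190 [1, 5, 6, 5, 1, 0, 7, 4, 8, 19, 33, 37, 41, -1, 4, 2, 1, -1, 3]
191 [3, 7, 4, 2, -1, 3, 2, 1, 0, 11, 15, 30, 35, 42, 2, 2, 1, 4, 1]
192 [1, 3, 3,
[... 613 characters left out ...]
3, 56, 4, -2, 2, 6]
179 [0, 4, 3, 4, -1, -1, 63, 61, 64, 60, 60, 56, 55, 56, 54, 0, 1, 5, 1]
180 [3, 0, 0, 0, -2, 3, 57, 61, 64, 59, 52, 52, 56, 49, 0, 2, -1, -5, -9]
181 [-2, -2, 0, 4, 3, 1, -1, 59, 55, 53, 53, 47, 49, 3, 1, -3, 4, 3, 3]
182 [0, 2, 4, 2, 1, -1, 1, 0, 3, 0, 0, 3, 0, 6, -4, 2, 2, 0, 0]
183 [-2, -3, 4, 0, 0, -2, 1, 3, 0, -2, 3, -1, 3, 0, -1, 2, 2, 2, -1]
184 [0, 2, -1, 1, 1, 3, 2, 3, 7, 0, 1, 0, -2, -1, -1, 2, 1, 1, -3]
185 [-1, 0, 1, 0, 0, 4, 0, 0, -5, 1, -3, 4, -1, 4, 2, 2, 4, 0, 0]
186 [0, 1, -1, 2, 0, 1, 4, 0, 0, -1, 2, 2, 2, -1, 1, 4, 1, -2, 5]
187 [6, 0, 0, 0, -1, 4, 2, 4, 4, 0, 2, -2, 0, 1, 5, 1, -1, 2, 1]
188 [2, -7, 5, 1, -2, 0, 1, 3, 1, 4, 0, 3, -2, 0, 6, 3, 0, 0, 1]
```

View pics/z2.png

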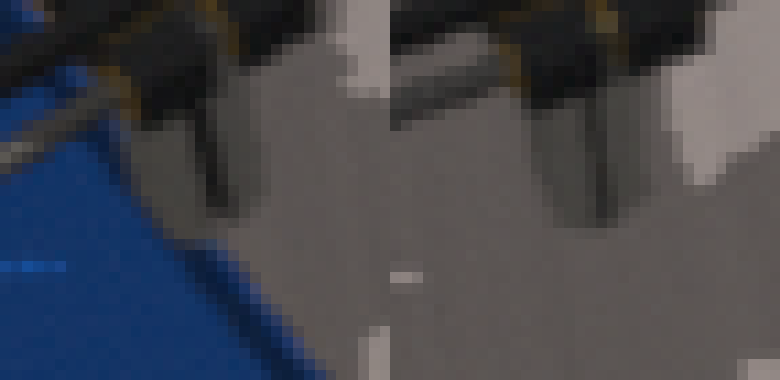

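The depth map puts the fingertips at z≈0.047, with 0.0155 expected, so the fingers passed above the tray wall. I'll feel for the bench with small downward steps to find the true tip height.

Request:
play_rows:
  motion:
    - [[0,0,0.02,0,0,0,-1],[0,0,0.04,0,0,0,-1],[0,0,0.05,0,0,0,-1],[0,0,0.056,0,0,0,-1],[0,0,0.062,0,0,0,-1],[0,0,0.062,0,0,0,-1]]

```text
time_s: 4.35
ee_pos: [0.5353, -0.043, 0.0187]
eef_rot: [-3.142, 0.0, 0.102]
force: [-0.8, -0.3, 0.6]
grip_width: 0.0002
grip_force: 0.0
```

Request:
play_rows:
  motion:
    - [[0,0,0.006,0,0,0,-1],[0,0,0.012,0,0,0,-1],[0,0,0.012,0,0,0,-1]]

```text
time_s: 4.65
ee_pos: [0.5353, -0.0429, 0.0157]
eef_rot: [-3.142, 0.0, 0.102]
force: [0.3, -0.2, -0.6]
grip_width: 0.0002
grip_force: 0.0
```

```bash
python3 - <<'E'
from h import *
o=get_obs(); p=o['ee_pos']; print(p,o['force'])
c=shot('scene','s3'); P=cloud(c); m=(np.hypot(P[...,0]-p[0],P[...,1]-p[1])<.03)&(P[...,2]>.012); q=P[m]; print(q[q[:,2].argsort()][:10].round(3).tolist())
E
```

```text
[ 0.5352721  -0.04291472  0.01567584] [ 0.30400041 -0.23910142 -0.62730389]
[[0.543, -0.036, 0.028], [0.545, -0.042, 0.029], [0.543, -0.039, 0.03], [0.542, -0.041, 0.03], [0.545, -0.045, 0.031], [0.543, -0.033, 0.031], [0.545, -0.048, 0.031], [0.543, -0.044, 0.032], [0.542, -0.029, 0.034], [0.545, -0.051, 0.034]]
```

Request:
play_rows:
  motion:
    - [[0,0,0.02,0,0,0,-1],[0,0,0.04,0,0,0,-1],[0,0,0.056,0,0,0,-1],[0,0,0.068,0,0,0,-1],[0,0,0.076,0,0,0,-1],[0,0,0.076,0,0,0,-1]]

```text
time_s: 5.3
ee_pos: [0.5352, -0.0429, -0.0035]
eef_rot: [-3.141, 0.0, 0.102]
force: [-1.1, -0.4, 0.3]
grip_width: 0.0003
grip_force: 0.0
```

Request:
play_rows:
  motion:
    - [[0,0,0.006,0,0,0,-1],[0,0,0.012,0,0,0,-1],[0,0,0.012,0,0,0,-1]]

```text
time_s: 5.6
ee_pos: [0.5353, -0.0429, -0.0063]
eef_rot: [-3.142, 0.0, 0.102]
force: [0.5, 0.7, -0.6]
grip_width: 0.0003
grip_force: 0.0
```

Request:
play_rows:
  motion:
    - [[0,0,0.006,0,0,0,-1],[0,0,0.012,0,0,0,-1],[0,0,0.012,0,0,0,-1]]

```text
time_s: 5.9
ee_pos: [0.5352, -0.0429, -0.0094]
eef_rot: [-3.141, 0.0, 0.102]
force: [0.2, -0.7, -0.6]
grip_width: 0.0002
grip_force: 0.0
```

Request:
play_rows:
  motion:
    - [[0,0,0.006,0,0,0,-1],[0,0,0.012,0,0,0,-1],[0,0,0.012,0,0,0,-1]]

```text
time_s: 6.2
ee_pos: [0.5355, -0.043, -0.0118]
eef_rot: [3.142, -0.0, 0.102]
force: [-2.0, 1.1, 6.0]
grip_width: 0.0001
grip_force: 2.9
```

Contact comes at a reported z of −0.0118, so the true height is the reported height plus about 30.5 mm. I'll correct for that from here on.

```bash
python3 - <<'E'
from h import *
x,y,a=wall(.5557,-.2069,18.95); g=wall(.5318,-.0468,-7.47)
plan([(.5353,-.043,.06,.102,-.2,1),(x,y,.06,a,-.2,1),(x,y,.0035,a,-.2,1)])
plan([(g[0],g[1],.0035,g[2],-1,10)],(x,y,.0035,a),5)
E
```

```text
[-0.001, 0.0, -0.287, 0.0, 0.0, 0.0, -0.2]
[-0.064, 0.326, -0.287, 0.0, 0.0, -0.036, -0.2]
[-0.064, 0.326, -0.061, 0.0, 0.0, -0.036, -0.2]
--
end [ 0.5279 -0.1257  0.0034  0.3284]
[0.027, -0.06, 0.0, 0.0, 0.0, 0.007, -1.0]
[0.054, -0.12, 0.0, 0.0, 0.0, 0.015, -1.0]
[0.081, -0.18, 0.0, 0.0, 0.0, 0.022, -1.0]
[0.108, -0.24, 0.0, 0.0, 0.0, 0.029, -1.0]
[0.135, -0.3, 0.0, 0.0, 0.0, 0.037, -1.0]
--
[0.013, -0.065, 0.0, 0.0, 0.0, 0.007, -1.0]
[0.025, -0.13, 0.0, 0.0, 0.0, 0.014, -1.0]
[0.038, -0.195, 0.0, 0.0, 0.0, 0.022, -1.0]
[0.05, -0.259, 0.0, 0.0, 0.0, 0.029, -1.0]
[0.063, -0.324, 0.0, 0.0, 0.0, 0.036, -1.0]
--
end [ 0.5431  0.0385  0.0035 -0.1279]
```

Request:
play_rows:
  motion:
    - [[0,0,-0.2,0,0,0,-0.2],[0,0,-0.287,0,0,0,-0.2],[-0.064,0.326,-0.287,0,0,-0.036,-0.2],[-0.064,0.326,-0.287,0,0,-0.036,-0.2],[-0.064,0.326,-0.287,0,0,-0.036,-0.2],[-0.064,0.326,-0.287,0,0,-0.036,-0.2],[-0.064,0.326,-0.18,0,0,-0.036,-0.2],[-0.064,0.326,-0.1,0,0,-0.036,-0.2],[-0.064,0.326,-0.061,0,0,-0.036,-0.2],[-0.064,0.326,-0.061,0,0,-0.036,-0.2]]

```text
time_s: 7.2
ee_pos: [0.5272, -0.1247, 0.002]
eef_rot: [-3.14, 0.002, 0.329]
force: [-0.1, 0.4, 0.8]
grip_width: 0.0375
grip_force: 0.0
```

Request:
play_rows:
  motion:
    - [[0,0,0,0,0,0,-1],[0,0,0,0,0,0,-1],[0,0,0,0,0,0,-1],[0,0,0,0,0,0,-1],[0,0,0,0,0,0,-1],[0,0,0,0,0,0,-1],[0,0,0,0,0,0,-1],[0,0,0,0,0,0,-1]]

```text
time_s: 8.0
ee_pos: [0.5281, -0.1258, 0.0035]
eef_rot: [3.141, -0.001, 0.328]
force: [-1.4, -1.5, 5.3]
grip_width: 0.0036
grip_force: 40.0
```

Request:
play_rows:
  motion:
    - [[0.013,-0.03,0,0,0,0.0035,-1],[0.027,-0.06,0,0,0,0.007,-1],[0.04,-0.09,0,0,0,0.011,-1],[0.054,-0.12,0,0,0,0.015,-1],[0.067,-0.15,0,0,0,0.018,-1],[0.081,-0.18,0,0,0,0.022,-1],[0.095,-0.21,0,0,0,0.026,-1],[0.108,-0.24,0,0,0,0.029,-1],[0.122,-0.27,0,0,0,0.033,-1],[0.135,-0.3,0,0,0,0.037,-1]]

```text
time_s: 9.0
ee_pos: [0.536, -0.044, 0.0035]
eef_rot: [3.141, -0.001, 0.095]
force: [0.4, -4.5, 4.7]
grip_width: 0.004
grip_force: 40.0
```

```bash
python3 - <<'E'
from h import *
g=wall(.5318,-.0468,-7.47); o=get_obs();print(o['ee_pos'],o['eef_rot'])
c=shot('scene','s4'); print(tray(c)[:3]); c=shot('top','t4'); print(tray(c)[:3])
plan([(g[0],g[1],.0035,g[2],-1,1)])
E
```

```text
[ 0.53599253 -0.04401942  0.00351312] [ 3.14065357e+00 -9.75076487e-04  9.48019013e-02]
((array([ 0.54650061, -0.12905296]), array([196.6, 174.3]), 5.89), np.float64(0.03807782283215255), np.int64(401))
((array([ 0.54407568, -0.12787328]), array([191.1, 174.6]), 5.52), np.float64(0.03965795374642289), np.int64(321))
[0.059, -0.322, 0.0, 0.0, 0.0, 0.036, -1.0]
--
end [ 0.543   0.0385  0.0035 -0.1303]
```

Works well: the tray follows. I'll finish the slide.

Request:
play_rows:
  motion:
    - [[0.006,-0.032,0,0,0,0.0036,-1],[0.012,-0.064,0,0,0,0.007,-1],[0.018,-0.096,0,0,0,0.011,-1],[0.024,-0.128,0,0,0,0.014,-1],[0.03,-0.16,0,0,0,0.018,-1],[0.036,-0.193,0,0,0,0.022,-1],[0.042,-0.225,0,0,0,0.025,-1],[0.048,-0.257,0,0,0,0.029,-1],[0.054,-0.29,0,0,0,0.033,-1],[0.06,-0.322,0,0,0,0.036,-1]]

```text
time_s: 10.1
ee_pos: [0.5431, 0.0374, 0.0035]
eef_rot: [3.141, -0.001, -0.131]
force: [-0.2, -5.8, 5.9]
grip_width: 0.0039
grip_force: 40.0
```

Request:
play_rows:
  motion:
    - [[0,0,0,0,0,0,-1],[0,0,0,0,0,0,-1]]

```text
time_s: 10.3
ee_pos: [0.5432, 0.0384, 0.0035]
eef_rot: [-3.14, -0.001, -0.13]
force: [1.3, 5.1, 6.4]
grip_width: 0.0041
grip_force: 40.0
```

```bash
python3 - <<'E'
from h import *
o=get_obs();print(o['ee_pos'],o['eef_rot'],o['grip_width'])
c=shot('scene','s5'); print(tray(c)[:3]); c=shot('top','t5'); print(tray(c)[:3])
E
```

```text
[0.54318963 0.03837389 0.00347734] [-3.14043067e+00 -9.28015690e-04 -1.29530177e-01] 0.004144915008551304
((array([ 0.53453558, -0.04591278]), array([195.6, 175.1]), -7.55), np.float64(0.03788799678554611), np.int64(387))
((array([ 0.53132275, -0.04719314]), array([190.7, 173.4]), -7.39), np.float64(0.04008920073715161), np.int64(240))
```

```bash
python3 - <<'E'
from h import *
plan([(.5430,.0385,.085,-.13,-.5,1),(.692,.103,.085,0,-1,1),(.692,.103,.055,0,-1,1)])
E
```

```text
[-0.001, -0.001, -0.326, 0.0, 0.0, 0.0, -0.5]
[0.557, -0.333, -0.326, 0.0, 0.0, -0.021, -1.0]
[0.557, -0.333, -0.206, 0.0, 0.0, -0.021, -1.0]
--
end [0.692  0.1029 0.055  0.0024]
```

Request:
play_rows:
  motion:
    - [[0,0,0,0,0,0,-0.6],[0,0,0,0,0,0,-0.6],[0,0,0,0,0,0,-0.6],[0,0,0,0,0,0,-0.6],[0,0,-0.08,0,0,0,-0.6],[0,0,-0.18,0,0,0,-0.6],[0,0,-0.326,0,0,0,-0.6],[0,0,-0.326,0,0,0,-0.6]]

```text
time_s: 11.2
ee_pos: [0.5449, 0.0378, 0.0889]
eef_rot: [-3.141, -0.007, -0.13]
force: [0.5, -0.4, -0.0]
grip_width: 0.0187
grip_force: 0.0
```

Request:
play_rows:
  motion:
    - [[0.557,-0.333,0,0,0,-0.021,-1],[0.557,-0.333,0,0,0,-0.021,-1],[0.557,-0.333,0,0,0,-0.021,-1],[0.557,-0.333,0,0,0,-0.021,-1],[0.557,-0.333,0,0,0,-0.021,-1],[0.557,-0.333,0,0,0,-0.021,-1],[0.557,-0.333,0.12,0,0,-0.021,-1],[0.557,-0.333,0.12,0,0,-0.021,-1]]

```text
time_s: 12.0
ee_pos: [0.689, 0.1014, 0.0513]
eef_rot: [3.141, 0.006, 0.001]
force: [0.1, -0.2, -0.9]
grip_width: 0.0006
grip_force: 0.0
```

Request:
play_rows:
  motion:
    - [[0,0,0.02,0,0,0,-1],[0,0,0.036,0,0,0,-1],[0,0,0.044,0,0,0,-1],[0,0,0.052,0,0,0,-1],[0,0,0.052,0,0,0,-1]]

```text
time_s: 12.5
ee_pos: [0.6918, 0.1021, 0.0421]
eef_rot: [3.141, -0.001, 0.002]
force: [-0.9, -1.9, 2.5]
grip_width: 0.0002
grip_force: 1.6
```

```bash
python3 - <<'E'
from h import *
c=shot('top','t6'); d=shot('scene','s6'); print(tray(d)[:3])
P=cloud(d); u,v=proj(d,(.692,.103,.05))[0].astype(int)
cv2.imwrite('pics/z3.png',cv2.resize(d['frame'][v-35:v+35,u-45:u+45,::-1],(540,420),interpolation=cv2.INTER_CUBIC))
E
```

```text
((array([ 0.5342561 , -0.04635521]), array([196.1, 175. ]), -8.03), np.float64(0.03796321487358645), np.int64(477))
```

View pics/z3.png

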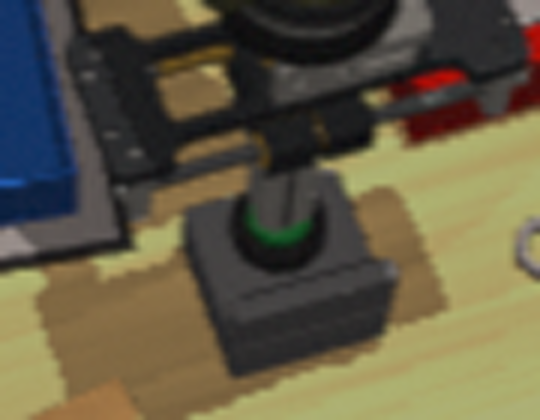

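The closed fingers stand on the green button at (280,225), and it is partly pressed. I'll press further.

Request:
play_rows:
  motion:
    - [[0,0,0.006,0,0,0,-1],[0,0,0.012,0,0,0,-1],[0,0,0.012,0,0,0,-1]]

```text
time_s: 12.9
ee_pos: [0.6919, 0.1022, 0.0392]
eef_rot: [3.142, -0.001, 0.002]
force: [-2.4, -1.9, 6.7]
grip_width: 0.0002
grip_force: 3.7
```

Request:
play_rows:
  motion:
    - [[0,0,0.006,0,0,0,-1],[0,0,0.01,0,0,0,-1],[0,0,0.01,0,0,0,-1]]

```text
time_s: 13.2
ee_pos: [0.6921, 0.1022, 0.0388]
eef_rot: [3.142, -0.002, 0.002]
force: [-10.6, -3.7, 23.4]
grip_width: 0.0004
grip_force: 11.8
```

```bash
cat >> h.py <<'E'
TR=(.532,-.0468,-7.5)
def slot(tx,ty,T=None):
    T=T or TR; a=np.radians(T[2]); c,s=np.cos(a),np.sin(a)
    return T[0]+c*tx-s*ty,T[1]+s*tx+c*ty,a+np.pi/2
E
python3 - <<'E'
from h import *
r=np.radians
plan([(.692,.103,.09,0.0024,-.05,1),(.57,.22,.075,.78,-.05,1)],(.692,.103,.0365,.0024))
plan([(.4463,.3485,.06,r(88.8),-.05,1),(.4463,.3485,-.0025,r(88.8),-.05,1)],(.57,.22,.075,.78))
E
```

```text
[0.0, 0.0, -0.214, 0.0, 0.0, 0.0, -0.05]
[-0.487, -0.469, -0.154, 0.0, 0.0, -0.124, -0.05]
--
end [0.57   0.22   0.075  0.7815]
[0.01, -0.713, 0.06, 0.0, 0.0, -0.123, -0.05]
[0.01, -0.713, 0.31, 0.0, 0.0, -0.123, -0.05]
--
end [ 0.4464  0.3485 -0.0025  1.5528]
```

Request:
play_rows:
  motion:
    - [[0,0,-0.15,0,0,0,-1],[0,0,-0.214,0,0,0,-0.05],[-0.487,-0.469,-0.154,0,0,-0.124,-0.05],[-0.487,-0.469,-0.154,0,0,-0.124,-0.05],[-0.487,-0.469,-0.154,0,0,-0.124,-0.05],[-0.487,-0.469,-0.154,0,0,-0.124,-0.05],[-0.487,-0.469,-0.154,0,0,-0.124,-0.05],[-0.487,-0.469,-0.154,0,0,-0.124,-0.05],[-0.487,-0.469,-0.154,0,0,-0.124,-0.05]]

```text
time_s: 14.1
ee_pos: [0.5699, 0.2192, 0.0744]
eef_rot: [3.142, -0.0, 0.778]
force: [-0.3, 0.4, -0.6]
grip_width: 0.0442
grip_force: 0.0
```

Request:
play_rows:
  motion:
    - [[0.01,-0.713,0.06,0,0,-0.123,-0.05],[0.01,-0.713,0.06,0,0,-0.123,-0.05],[0.01,-0.713,0.06,0,0,-0.123,-0.05],[0.01,-0.713,0.06,0,0,-0.123,-0.05],[0.01,-0.713,0.06,0,0,-0.123,-0.05],[0.01,-0.713,0.06,0,0,-0.123,-0.05],[0.01,-0.713,0.06,0,0,-0.123,-0.05],[0.01,-0.713,0.2,0,0,-0.123,-0.05],[0.01,-0.713,0.31,0,0,-0.123,-0.05],[0.01,-0.713,0.31,0,0,-0.123,-0.05]]

```text
time_s: 15.1
ee_pos: [0.4464, 0.3466, -0.005]
eef_rot: [-3.14, 0.001, 1.547]
force: [-0.3, 0.4, 0.5]
grip_width: 0.0448
grip_force: 0.0
```

Request:
play_rows:
  motion:
    - [[0,0,0,0,0,0,-1],[0,0,0,0,0,0,-1],[0,0,0,0,0,0,-1],[0,0,0,0,0,0,-1],[0,0,0,0,0,0,-1],[0,0,0,0,0,0,-1]]
  grip_force: 45

```text
time_s: 15.7
ee_pos: [0.4463, 0.3476, -0.0025]
eef_rot: [3.141, -0.0, 1.553]
force: [1.0, -3.4, 3.6]
grip_width: 0.0228
grip_force: 45.0
```

```bash
python3 - <<'E'
from h import *
c=shot('top','t7'); d=shot('scene','s7'); print(tray(c)[:3],tray(d)[:3])
r=np.radians
s=(.4464,.3485,-.0025,1.5528)
p=slot(-.04,.041); print(p)
plan([(s[0],s[1],.06,s[3],-1,1),(.46,.19,.06,1.50,-1,1)],s)
plan([(p[0],p[1],.06,p[2],-1,1),(p[0],p[1],-.003,p[2],-1,1)],(.46,.19,.06,1.5))
E
```

```text
((array([ 0.53139386, -0.04728166]), array([190.8, 173.8]), -7.5), np.float64(0.03987893736142428), np.int64(358)) ((array([ 0.53398425, -0.04604836]), array([195.6, 174.9]), -7.83), np.float64(0.0374848596715005), np.int64(481))
(np.float64(0.49769377942606974), np.float64(-0.000929712994871712), np.float64(1.4398966328953218))
[0.0, 0.0, -0.25, 0.0, 0.0, 0.0, -1.0]
[-0.633, 0.066, -0.25, 0.0, 0.0, 0.008, -1.0]
--
end [0.46   0.19   0.06   1.5025]
[-0.751, 0.204, 0.0, 0.0, 0.0, 0.01, -1.0]
[-0.751, 0.204, 0.252, 0.0, 0.0, 0.01, -1.0]
--
end [ 4.9760e-01 -9.0000e-04 -3.0000e-03  1.4372e+00]
```

Request:
play_rows:
  motion:
    - [[0,0,-0.08,0,0,0,-1],[0,0,-0.17,0,0,0,-1],[0,0,-0.25,0,0,0,-1],[-0.12,0.013,-0.25,0,0,0.002,-1],[-0.25,0.026,-0.25,0,0,0.003,-1],[-0.38,0.04,-0.25,0,0,0.005,-1],[-0.51,0.053,-0.25,0,0,0.007,-1],[-0.633,0.066,-0.25,0,0,0.008,-1],[-0.633,0.066,-0.25,0,0,0.008,-1]]

```text
time_s: 16.7
ee_pos: [0.4596, 0.1867, 0.0593]
eef_rot: [-3.141, 0.0, 1.5]
force: [0.2, 1.3, -1.1]
grip_width: 0.0233
grip_force: 45.0
```

Request:
play_rows:
  motion:
    - [[-0.125,0.034,0,0,0,0.002,-1],[-0.25,0.068,0,0,0,0.004,-1],[-0.375,0.102,0,0,0,0.006,-1],[-0.5,0.136,0,0,0,0.008,-1],[-0.625,0.17,0,0,0,0.009,-1],[-0.751,0.204,0,0,0,0.01,-1],[-0.751,0.204,0,0,0,0.01,-1],[-0.751,0.204,0,0,0,0.01,-1]]

```text
time_s: 17.5
ee_pos: [0.4979, -0.0013, 0.0593]
eef_rot: [-3.141, -0.0, 1.44]
force: [1.0, 0.5, -2.5]
grip_width: 0.023
grip_force: 45.0
```

```bash
python3 - <<'E'
from h import *
d=shot('scene','s8'); u,v=proj(d,(.4977,-.0009,.06))[0].astype(int)
cv2.imwrite('pics/z4.png',cv2.resize(d['frame'][v-50:v+50,u-70:u+70,::-1],(560,400),interpolation=cv2.INTER_CUBIC))
r=np.radians
s=(.4976,-.0009,-.003,1.4372)
plan([(.47,.19,.06,1.58,-.05,1)],(*s[:2],.06,s[3]))
plan([(.4485,.2394,.06,r(99),-.05,1),(.4485,.2394,-.0025,r(99),-.05,1)],(.47,.19,.06,1.58))
E
```

```text
[0.742, -0.211, 0.0, 0.0, 0.0, -0.023, -0.05]
--
end [0.47   0.19   0.06   1.5817]
[0.198, -0.084, 0.0, 0.0, 0.0, -0.024, -0.05]
[0.198, -0.084, 0.25, 0.0, 0.0, -0.024, -0.05]
--
end [ 0.4485  0.2393 -0.0025  1.7308]
```

View pics/z4.png

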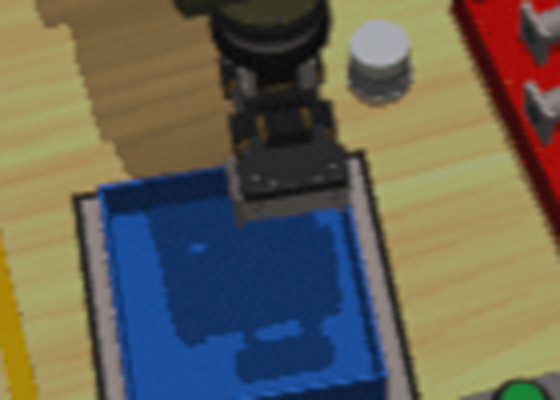

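The view shows the gripper over the near +y corner of the tray, with the tray squarely on the plate. I'll lower and release.

Request:
play_rows:
  motion:
    - [[0,0,0.1,0,0,0,-1],[0,0,0.2,0,0,0,-1],[0,0,0.24,0,0,0,-1],[0,0,0.252,0,0,0,-1],[0,0,0.252,0,0,0,-1],[0,0,0.252,0,0,0,-0.25],[0,0,0.252,0,0,0,-0.25],[0,0,0.252,0,0,0,-0.25],[0,0,0.12,0,0,0,-0.25],[0,0,0,0,0,0,-0.25]]

```text
time_s: 18.55
ee_pos: [0.4978, -0.0016, 0.0604]
eef_rot: [-3.141, 0.0, 1.44]
force: [0.7, 0.0, -0.2]
grip_width: 0.0353
grip_force: 0.0
```

Request:
play_rows:
  motion:
    - [[0.742,-0.211,0,0,0,-0.023,-0.05],[0.742,-0.211,0,0,0,-0.023,-0.05],[0.742,-0.211,0,0,0,-0.023,-0.05],[0.742,-0.211,0,0,0,-0.023,-0.05],[0.742,-0.211,0,0,0,-0.023,-0.05]]

```text
time_s: 19.05
ee_pos: [0.469, 0.1932, 0.0599]
eef_rot: [3.141, -0.001, 1.59]
force: [0.6, -0.9, 0.5]
grip_width: 0.0446
grip_force: 0.0
```

Request:
play_rows:
  motion:
    - [[0.198,-0.084,0,0,0,-0.024,-0.05],[0.198,-0.084,0,0,0,-0.024,-0.05],[0.198,-0.084,0,0,0,-0.024,-0.05],[0.198,-0.084,0.12,0,0,-0.024,-0.05],[0.198,-0.084,0.25,0,0,-0.024,-0.05],[0.198,-0.084,0.25,0,0,-0.024,-0.05],[0.198,-0.084,0.25,0,0,-0.024,-0.05]]

```text
time_s: 19.75
ee_pos: [0.4485, 0.2372, -0.0029]
eef_rot: [-3.141, 0.0, 1.733]
force: [0.8, 0.5, -0.2]
grip_width: 0.0446
grip_force: 0.0
```

Request:
play_rows:
  motion:
    - [[0,0,0,0,0,0,-1],[0,0,0,0,0,0,-1],[0,0,0,0,0,0,-1],[0,0,0,0,0,0,-1],[0,0,0,0,0,0,-1],[0,0,0,0,0,0,-1]]

```text
time_s: 20.35
ee_pos: [0.4485, 0.2383, -0.0024]
eef_rot: [3.141, 0.0, 1.736]
force: [0.5, -2.2, 6.4]
grip_width: 0.0229
grip_force: 45.0
```

```bash
python3 - <<'E'
from h import *
c=shot('top','t9'); d=shot('scene','s9'); print(tray(c)[:3],tray(d)[:3])
for q in spacers(c,.35,.7,-.17,.08,.012): print(q[1:])
s=(.4485,.2393,-.0025,1.7308); p=slot(-.04,-.041)
plan([(s[0],s[1],.06,s[3],-1,1),(.46,.10,.06,1.6,-1,1)],s)
plan([(p[0],p[1],.06,p[2],-1,1),(p[0],p[1],-.003,p[2],-1,1)],(.46,.10,.06,1.6))
plan([(.50,.15,.06,1.55,-1,1)],(p[0],p[1],.06,p[2]))
plan([(.5219,.3443,.06,np.radians(93.1),-1,1)],(.50,.15,.06,1.55))
E
```

```text
((array([ 0.53146082, -0.04716579]), array([190.8, 173.8]), -7.48), np.float64(0.0398241824859592), np.int64(356)) ((array([ 0.5343186 , -0.04637208]), array([196.1, 174.6]), -8.01), np.float64(0.03770623138707063), np.int64(485))
(array([0.68231989, 0.07254568]), array([34.8, 12.7]), -3.09, array([0.034, 0.038]))
(array([ 0.48478354, -0.12571502]), array([112.3,   5.2]), -8.8, array([0.0308, 0.0405]))
(array([0.49734824, 0.00087486]), array([32.6, 76.3]), -6.91, array([0.0335, 0.0412]))
[0.0, 0.0, -0.25, 0.0, 0.0, 0.0, -1.0]
[-0.557, -0.043, -0.25, 0.0, 0.0, 0.021, -1.0]
--
end [0.4601 0.1001 0.06   1.5989]
[-0.732, 0.087, 0.0, 0.0, 0.0, 0.025, -1.0]
[-0.732, 0.087, 0.252, 0.0, 0.0, 0.025, -1.0]
--
end [ 0.4871 -0.0823 -0.003   1.4429]
[0.928, -0.07, 0.0, 0.0, 0.0, -0.018, -1.0]
--
end [0.4999 0.1501 0.06   1.553 ]
[0.779, 0.071, 0.0, 0.0, 0.0, -0.012, -1.0]
--
end [0.5218 0.3443 0.06   1.6254]
```

Request:
play_rows:
  motion:
    - [[0,0,-0.08,0,0,0,-1],[0,0,-0.17,0,0,0,-1],[0,0,-0.25,0,0,0,-1],[-0.13,-0.01,-0.25,0,0,0.005,-1],[-0.27,-0.02,-0.25,0,0,0.01,-1],[-0.41,-0.032,-0.25,0,0,0.016,-1],[-0.557,-0.043,-0.25,0,0,0.021,-1],[-0.557,-0.043,-0.25,0,0,0.021,-1]]

```text
time_s: 21.25
ee_pos: [0.4604, 0.0963, 0.0595]
eef_rot: [-3.141, 0.0, 1.6]
force: [0.6, 0.5, -1.0]
grip_width: 0.023
grip_force: 45.0
```

Request:
play_rows:
  motion:
    - [[-0.122,0.015,0,0,0,0.004,-1],[-0.244,0.03,0,0,0,0.008,-1],[-0.366,0.044,0,0,0,0.012,-1],[-0.488,0.058,0,0,0,0.016,-1],[-0.61,0.072,0,0,0,0.021,-1],[-0.732,0.087,0,0,0,0.025,-1],[-0.732,0.087,0,0,0,0.025,-1],[-0.732,0.087,0,0,0,0.025,-1]]

```text
time_s: 22.05
ee_pos: [0.488, -0.0826, 0.0593]
eef_rot: [-3.141, -0.0, 1.446]
force: [0.8, 0.4, -1.1]
grip_width: 0.0229
grip_force: 45.0
```

Request:
play_rows:
  motion:
    - [[0,0,0.1,0,0,0,-1],[0,0,0.2,0,0,0,-1],[0,0,0.24,0,0,0,-1],[0,0,0.252,0,0,0,-1],[0,0,0.252,0,0,0,-1],[0,0,0.252,0,0,0,-0.25],[0,0,0.252,0,0,0,-0.25],[0,0,0.252,0,0,0,-0.25],[0,0,0.12,0,0,0,-0.25],[0,0,0,0,0,0,-0.25]]

```text
time_s: 23.05
ee_pos: [0.4879, -0.0828, 0.0603]
eef_rot: [-3.14, -0.0, 1.447]
force: [0.1, -0.5, 0.1]
grip_width: 0.0352
grip_force: 0.0
```

Request:
play_rows:
  motion:
    - [[0.928,-0.07,0,0,0,-0.018,-0.05],[0.928,-0.07,0,0,0,-0.018,-0.05],[0.928,-0.07,0,0,0,-0.018,-0.05],[0.928,-0.07,0,0,0,-0.018,-0.05],[0.928,-0.07,0,0,0,-0.018,-0.05],[0.928,-0.07,0,0,0,-0.018,-0.05]]

```text
time_s: 23.65
ee_pos: [0.4993, 0.1528, 0.0598]
eef_rot: [3.141, -0.0, 1.564]
force: [0.8, 1.0, -0.1]
grip_width: 0.0442
grip_force: 0.0
```

Request:
play_rows:
  motion:
    - [[0.779,0.071,0,0,0,-0.012,-0.05],[0.779,0.071,0,0,0,-0.012,-0.05],[0.779,0.071,0,0,0,-0.012,-0.05],[0.779,0.071,0,0,0,-0.012,-0.05],[0.779,0.071,0,0,0,-0.012,-0.05],[0.779,0.071,0.12,0,0,-0.012,-0.05],[0.779,0.071,0.25,0,0,-0.012,-0.05],[0.779,0.071,0.25,0,0,-0.012,-0.05],[0.779,0.071,0.25,0,0,-0.012,-0.05]]

```text
time_s: 24.55
ee_pos: [0.5195, 0.3427, -0.0032]
eef_rot: [-3.141, 0.001, 1.634]
force: [1.3, -0.7, 0.4]
grip_width: 0.0447
grip_force: 0.0
```

Request:
play_rows:
  motion:
    - [[0,0,0,0,0,0,-1],[0,0,0,0,0,0,-1],[0,0,0,0,0,0,-1],[0,0,0,0,0,0,-1],[0,0,0,0,0,0,-1],[0,0,0,0,0,0,-1]]

```text
time_s: 25.15
ee_pos: [0.5197, 0.3439, -0.0025]
eef_rot: [3.141, 0.0, 1.635]
force: [1.1, -3.1, 4.7]
grip_width: 0.0228
grip_force: 45.0
```

```bash
python3 - <<'E'
from h import *
c=shot('top','t10'); d=shot('scene','s10'); print(tray(c)[:3],tray(d)[:3])
for q in spacers(c,.35,.65,-.17,.08,.012): print(q[1:])
s=(.5218,.3443,-.0025,1.6254); p=slot(.04,.041); print(p)
plan([(s[0],s[1],.06,s[3],-1,1),(.56,.16,.06,1.53,-1,1)],s)
plan([(p[0],p[1],.06,p[2],-1,1),(p[0],p[1],-.003,p[2],-1,1)],(.56,.16,.06,1.53))
plan([(.57,.16,.06,1.4,-1,1)],(p[0],p[1],.06,p[2]))
plan([(.5879,.3509,.06,np.radians(75.2),-1,1)],(.57,.16,.06,1.4))
E
```

```text
((array([ 0.52746838, -0.04788992]), array([190.9, 173.5]), -7.51), np.float64(0.0398360185986788), np.int64(335)) ((array([ 0.53062305, -0.04723435]), array([195.7, 174.4]), -7.72), np.float64(0.037636128937714064), np.int64(487))
(array([ 0.4883671 , -0.12615611]), array([130. ,  15.7]), -14.4, array([0.0307, 0.0402]))
(array([4.93685883e-01, 9.26170349e-05]), array([35. , 76.1]), -6.71, array([0.0336, 0.0413]))
(array([ 0.48372729, -0.08099858]), array([34.8, 75.6]), -8.46, array([0.0334, 0.0415]))
(np.float64(0.5770093683359746), np.float64(-0.011371808372475839), np.float64(1.4398966328953218))
[0.0, 0.0, -0.25, 0.0, 0.0, 0.0, -1.0]
[-0.744, 0.112, -0.25, 0.0, 0.0, 0.015, -1.0]
--
end [0.5599 0.1601 0.06   1.5312]
[-0.682, 0.096, 0.0, 0.0, 0.0, 0.014, -1.0]
[-0.682, 0.096, 0.252, 0.0, 0.0, 0.014, -1.0]
--
end [ 0.577  -0.0113 -0.003   1.442 ]
[0.676, -0.117, 0.0, 0.0, 0.0, 0.006, -1.0]
--
end [0.5701 0.16   0.06   1.4022]
[0.765, -0.059, 0.0, 0.0, 0.0, 0.014, -1.0]
--
end [0.588 0.351 0.06  1.312]
```

```bash
python3 - <<'E'
from h import *
c=shot('top','t11'); print(tray(c)[:3])
T=(.5285,-.0475,-7.5)
s=(.5197,.3439,-.0025,1.635); p=slot(.04,.041,T); print(p)
plan([(s[0],s[1],.06,s[3],-1,1),(.56,.16,.06,1.53,-1,1)],s)
plan([(p[0],p[1],.06,p[2],-1,1),(p[0],p[1],-.003,p[2],-1,1)],(.56,.16,.06,1.53))
E
```

```text
((array([ 0.52730121, -0.04784172]), array([190.8, 173.5]), -7.48), np.float64(0.039881240853719024), np.int64(335))
(np.float64(0.5735093683359745), np.float64(-0.012071808372475838), np.float64(1.4398966328953218))
[0.0, 0.0, -0.25, 0.0, 0.0, 0.0, -1.0]
[-0.744, 0.114, -0.25, 0.0, 0.0, 0.017, -1.0]
--
end [0.5601 0.1601 0.06   1.5282]
[-0.686, 0.082, 0.0, 0.0, 0.0, 0.014, -1.0]
[-0.686, 0.082, 0.252, 0.0, 0.0, 0.014, -1.0]
--
end [ 0.5735 -0.0122 -0.003   1.442 ]
```

Request:
play_rows:
  motion:
    - [[0,0,-0.08,0,0,0,-1],[0,0,-0.17,0,0,0,-1],[0,0,-0.25,0,0,0,-1],[-0.15,0.023,-0.25,0,0,0.003,-1],[-0.3,0.046,-0.25,0,0,0.007,-1],[-0.45,0.069,-0.25,0,0,0.01,-1],[-0.6,0.092,-0.25,0,0,0.013,-1],[-0.744,0.114,-0.25,0,0,0.017,-1],[-0.744,0.114,-0.25,0,0,0.017,-1]]

```text
time_s: 26.2
ee_pos: [0.5602, 0.1568, 0.0592]
eef_rot: [-3.141, 0.0, 1.524]
force: [-0.0, 1.1, -1.1]
grip_width: 0.0231
grip_force: 45.0
```

Request:
play_rows:
  motion:
    - [[-0.137,0.016,0,0,0,0.003,-1],[-0.274,0.033,0,0,0,0.006,-1],[-0.411,0.049,0,0,0,0.008,-1],[-0.549,0.066,0,0,0,0.011,-1],[-0.686,0.082,0,0,0,0.014,-1],[-0.686,0.082,0,0,0,0.014,-1],[-0.686,0.082,0,0,0,0.014,-1]]

```text
time_s: 26.9
ee_pos: [0.5728, -0.0116, 0.0592]
eef_rot: [-3.141, -0.0, 1.44]
force: [0.0, 0.1, -1.8]
grip_width: 0.0227
grip_force: 45.0
```

```bash
python3 - <<'E'
from h import *
c=shot('scene','s12'); print(tray(c)[:3]); o=get_obs(); p=o['ee_pos']; y=o['eef_rot'][2]; print(p,y)
s=(p[0],p[1],.06,y)
plan([(.57,.16,.06,1.4,-1,1)],s)
plan([(.5879,.3509,.06,np.radians(75.2),-1,1)],(.57,.16,.06,1.4))
E
```

```text
((array([ 0.53139575, -0.04768029]), array([194.9, 173.4]), -7.36), np.float64(0.038047284477076504), np.int64(382))
[ 0.57282015 -0.01098243  0.05928826] 1.4411170104467805
[0.677, -0.1, 0.0, 0.0, 0.0, 0.007, -1.0]
--
end [0.5699 0.1601 0.06   1.3971]
[0.765, -0.059, 0.0, 0.0, 0.0, 0.014, -1.0]
--
end [0.588 0.351 0.06  1.312]
```

Request:
play_rows:
  motion:
    - [[0,0,0.1,0,0,0,-1],[0,0,0.2,0,0,0,-1],[0,0,0.24,0,0,0,-1],[0,0,0.252,0,0,0,-1],[0,0,0.252,0,0,0,-1],[0,0,0.252,0,0,0,-0.3],[0,0,0.252,0,0,0,-0.3],[0,0,0.252,0,0,0,-0.3],[0,0,0.12,0,0,0,-0.3],[0,0,0,0,0,0,-0.3]]

```text
time_s: 27.95
ee_pos: [0.5727, -0.0119, 0.0603]
eef_rot: [-3.141, 0.0, 1.44]
force: [-0.3, -0.2, 0.4]
grip_width: 0.0333
grip_force: 0.0
```

Request:
play_rows:
  motion:
    - [[0.677,-0.1,0,0,0,0.007,-0.05],[0.677,-0.1,0,0,0,0.007,-0.05],[0.677,-0.1,0,0,0,0.007,-0.05],[0.677,-0.1,0,0,0,0.007,-0.05],[0.677,-0.1,0,0,0,0.007,-0.05]]

```text
time_s: 28.45
ee_pos: [0.57, 0.1618, 0.0598]
eef_rot: [3.141, -0.0, 1.4]
force: [1.0, -0.2, -0.8]
grip_width: 0.0447
grip_force: 0.0
```

Request:
play_rows:
  motion:
    - [[0.765,-0.059,0,0,0,0.014,-0.05],[0.765,-0.059,0,0,0,0.014,-0.05],[0.765,-0.059,0,0,0,0.014,-0.05],[0.765,-0.059,0,0,0,0.014,-0.05],[0.765,-0.059,0,0,0,0.014,-0.05],[0.765,-0.059,0.12,0,0,0.014,-0.05],[0.765,-0.059,0.25,0,0,0.014,-0.05],[0.765,-0.059,0.25,0,0,0.014,-0.05]]

```text
time_s: 29.25
ee_pos: [0.5889, 0.3481, -0.005]
eef_rot: [-3.14, 0.001, 1.307]
force: [-0.2, 0.3, 0.5]
grip_width: 0.0446
grip_force: 0.0
```

Request:
play_rows:
  motion:
    - [[0,0,0,0,0,0,-1],[0,0,0,0,0,0,-1],[0,0,0,0,0,0,-1],[0,0,0,0,0,0,-1],[0,0,0,0,0,0,-1],[0,0,0,0,0,0,-1]]

```text
time_s: 29.85
ee_pos: [0.5892, 0.3498, -0.0024]
eef_rot: [3.141, -0.0, 1.308]
force: [-0.2, -3.5, 4.8]
grip_width: 0.0228
grip_force: 45.0
```

```bash
python3 - <<'E'
from h import *
c=shot('top','t13'); T0=tray(c); print(T0[:3])
for q in spacers(c,.35,.65,-.17,.08,.012): print(q[1:])
o=get_obs(); p=o['ee_pos']; s=(*p,o['eef_rot'][2]); print(s)
T=(T0[0][0][0]+.001,T0[0][0][1],T0[0][2])
p=slot(.04,-.041,T); print(p)
plan([(s[0],s[1],.06,s[3],-1,1),(.58,.12,.06,1.4,-1,1)],s)
plan([(p[0],p[1],.06,p[2],-1,1),(p[0],p[1],-.003,p[2],-1,1)],(.58,.12,.06,1.4))
E
```

```text
((array([ 0.52725323, -0.04779655]), array([190.6, 173.5]), -7.59), np.float64(0.039977157590864454), np.int64(326))
(array([ 0.57258948, -0.00929639]), array([35.4, 76.5]), -7.73, array([0.0335, 0.0412]))
(array([ 0.48847647, -0.12639666]), array([130.4,  15.8]), -14.51, array([0.0325, 0.0409]))
(array([4.93524872e-01, 4.58183289e-05]), array([35. , 76.2]), -6.91, array([0.0334, 0.0412]))
(array([ 0.48345993, -0.08088612]), array([34.8, 75.5]), -8.1, array([0.0335, 0.0415]))
(np.float64(0.5891422171481824), np.float64(0.3498164404227096), np.float64(-0.0024591384484756312), np.float64(1.3084785038856204))
(np.float64(0.562487360264911), np.float64(-0.09372067304347446), np.float64(1.438325836568527))
[0.0, 0.0, -0.25, 0.0, 0.0, 0.0, -1.0]
[-0.897, 0.203, -0.25, 0.0, 0.0, -0.015, -1.0]
--
end [0.58   0.1201 0.06   1.4027]
[-0.854, 0.076, 0.0, 0.0, 0.0, -0.006, -1.0]
[-0.854, 0.076, 0.252, 0.0, 0.0, -0.006, -1.0]
--
end [ 0.5624 -0.0936 -0.003   1.4377]
```

Request:
play_rows:
  motion:
    - [[0,0,-0.08,0,0,0,-1],[0,0,-0.17,0,0,0,-1],[0,0,-0.25,0,0,0,-1],[-0.15,0.034,-0.25,0,0,-0.002,-1],[-0.3,0.068,-0.25,0,0,-0.005,-1],[-0.45,0.102,-0.25,0,0,-0.008,-1],[-0.6,0.136,-0.25,0,0,-0.01,-1],[-0.75,0.17,-0.25,0,0,-0.013,-1],[-0.897,0.203,-0.25,0,0,-0.015,-1],[-0.897,0.203,-0.25,0,0,-0.015,-1]]

```text
time_s: 30.9
ee_pos: [0.5795, 0.1167, 0.0593]
eef_rot: [-3.141, 0.0, 1.4]
force: [0.1, 1.2, -1.8]
grip_width: 0.0227
grip_force: 45.0
```

Request:
play_rows:
  motion:
    - [[-0.142,0.013,0,0,0,-0.001,-1],[-0.284,0.025,0,0,0,-0.002,-1],[-0.427,0.038,0,0,0,-0.003,-1],[-0.569,0.051,0,0,0,-0.004,-1],[-0.711,0.063,0,0,0,-0.005,-1],[-0.854,0.076,0,0,0,-0.006,-1],[-0.854,0.076,0,0,0,-0.006,-1],[-0.854,0.076,0,0,0,-0.006,-1]]

```text
time_s: 31.7
ee_pos: [0.5628, -0.0932, 0.0593]
eef_rot: [-3.141, -0.0, 1.439]
force: [-0.4, -0.1, -2.2]
grip_width: 0.023
grip_force: 45.0
```

```bash
python3 - <<'E'
from h import *
c=shot('scene','s14'); print(tray(c)[:3]); o=get_obs(); p=o['ee_pos']; y=o['eef_rot'][2]; print(p,y,o['grip_width'])
E
```

```text
((array([ 0.53024634, -0.04719025]), array([195.9, 174.3]), -7.71), np.float64(0.038005823947889206), np.int64(414))
[ 0.56279418 -0.09256119  0.05934924] 1.4405518908029005 0.022938364890548603
```

Lower, release, and back the arm off to get a clear view.

Request:
play_rows:
  motion:
    - [[0,0,0.1,0,0,0,-1],[0,0,0.2,0,0,0,-1],[0,0,0.24,0,0,0,-1],[0,0,0.252,0,0,0,-1],[0,0,0.252,0,0,0,-1],[0,0,0.252,0,0,0,-0.3],[0,0,0.252,0,0,0,-0.3],[0,0,0.252,0,0,0,-0.3],[0,0,0.12,0,0,0,-0.3],[0,0,0,0,0,0,-0.3]]

```text
time_s: 32.75
ee_pos: [0.5625, -0.0933, 0.0604]
eef_rot: [-3.141, -0.0, 1.44]
force: [0.4, -0.7, 0.8]
grip_width: 0.0327
grip_force: 0.0
```

Request:
play_rows:
  motion:
    - [[-0.95,0,-0.05,0,0,0.1,-0.3],[-0.95,0,-0.05,0,0,0.1,-0.3],[-0.95,0,-0.05,0,0,0.1,-0.3],[-0.95,0,-0.05,0,0,0.1,-0.3],[-0.95,0,-0.05,0,0,0.1,-0.3],[-0.95,0,-0.05,0,0,0.1,-0.3],[-0.95,0,-0.05,0,0,0.1,-0.3]]

```text
time_s: 33.45
ee_pos: [0.5316, -0.3292, 0.072]
eef_rot: [-3.141, -0.0, 0.811]
force: [-0.1, -0.0, 0.5]
grip_width: 0.033
grip_force: 0.0
```

```bash
python3 - <<'E'
from h import *
c=shot('top','t15'); print(tray(c)[:3]); d=shot('scene','s15'); print(tray(d)[:3])
for q in spacers(c,.35,.65,-.17,.45,.012): print(q[1:])
o=get_obs(); print(o['ee_pos'],o['eef_rot'])
cv2.imwrite('pics/t15b.png',cv2.resize(c['frame'][:,:,::-1],(800,600)))
E
```

```text
((array([ 0.52738293, -0.04774658]), array([190.5, 173.5]), -7.52), np.float64(0.03989435092786314), np.int64(334))
((array([ 0.5296369 , -0.04714965]), array([199. , 173.9]), -7.6), np.float64(0.037952872956552364), np.int64(489))
(array([ 0.5726012 , -0.00939967]), array([35.8, 76.7]), -7.68, array([0.0334, 0.0417]))
(array([ 0.56225415, -0.09029647]), array([35. , 75.6]), -7.54, array([0.0335, 0.0415]))
(array([ 0.48612207, -0.12592667]), array([124.3,  13.1]), -13.59, array([0.0309, 0.0411]))
(array([4.93551910e-01, 1.23874664e-04]), array([34.9, 76.2]), -6.9, array([0.033 , 0.0414]))
(array([ 0.48376703, -0.08085045]), array([34.8, 75.4]), -8.57, array([0.0334, 0.0415]))
(array([0.38258127, 0.34638647]), array([34.7, 40.4]), -5.31, array([0.0343, 0.0426]))
(array([0.38090787, 0.2446046 ]), array([34.9, 40.1]), 9.56, array([0.0345, 0.0422]))
(array([0.37311795, 0.10832224]), array([45.6, 45. ]), 5.3, array([0.0449, 0.0478]))
[ 0.53214272 -0.32786305  0.072052  ] [-3.14123784e+00 -1.07276327e-04  8.13414562e-01]
```

View pics/t15b.png

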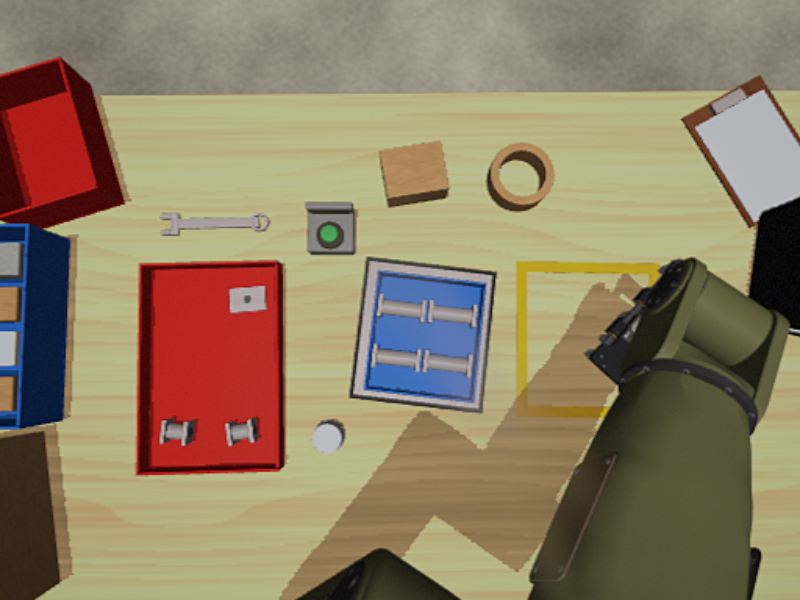

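All four long spacers lie in the tray at around (425,335), and the tray is wholly on the steel. The two shorts and the shim are still in the crate. I'll grip the −y wall now.

```bash
python3 - <<'E'
from h import *
x,y,a=wall(.528,-.0475,-7.52,-1); print(x,y,a)
plan([(x,y,.06,a,-.2,1),(x,y,.0035,a,-.2,1)])
E
```

```text
0.5167449853128068 -0.132760334531311 -0.13124875974997358
[0.525, -0.581, 0.048, 0.0, 0.0, 0.15, -0.2]
[0.525, -0.581, 0.274, 0.0, 0.0, 0.15, -0.2]
--
end [ 0.5168 -0.1327  0.0036 -0.1291]
```

Request:
play_rows:
  motion:
    - [[0.525,-0.581,0.048,0,0,0.15,-0.2],[0.525,-0.581,0.048,0,0,0.15,-0.2],[0.525,-0.581,0.048,0,0,0.15,-0.2],[0.525,-0.581,0.048,0,0,0.15,-0.2],[0.525,-0.581,0.048,0,0,0.15,-0.2],[0.525,-0.581,0.048,0,0,0.15,-0.2],[0.525,-0.581,0.048,0,0,0.15,-0.2],[0.525,-0.581,0.048,0,0,0.15,-0.2],[0.525,-0.581,0.048,0,0,0.15,-0.2]]

```text
time_s: 34.45
ee_pos: [0.5168, -0.1329, 0.0602]
eef_rot: [-3.142, -0.0, -0.127]
force: [-1.3, -0.5, -1.0]
grip_width: 0.0375
grip_force: 0.0
```

Request:
play_rows:
  motion:
    - [[0,0,0.08,0,0,0,-0.2],[0,0,0.16,0,0,0,-0.2],[0,0,0.21,0,0,0,-0.2],[0,0,0.226,0,0,0,-0.2],[0,0,0.226,0,0,0,-0.2]]

```text
time_s: 34.95
ee_pos: [0.5167, -0.1336, 0.0034]
eef_rot: [-3.141, 0.001, -0.13]
force: [-0.7, 0.5, 0.4]
grip_width: 0.0378
grip_force: 0.0
```

Request:
play_rows:
  motion:
    - [[0,0,0,0,0,0,-1],[0,0,0,0,0,0,-1],[0,0,0,0,0,0,-1],[0,0,0,0,0,0,-1],[0,0,0,0,0,0,-1],[0,0,0,0,0,0,-1],[0,0,0,0,0,0,-1],[0,0,0,0,0,0,-1],[0,0,0,0,0,0,-1]]
  grip_force: 55

```text
time_s: 35.85
ee_pos: [0.5169, -0.1336, 0.0038]
eef_rot: [-3.141, -0.0, -0.13]
force: [-0.9, 2.4, 4.7]
grip_width: 0.0036
grip_force: 55.0
```

```bash
python3 - <<'E'
from h import *
c=shot('top','t16'); print(tray(c)[:3]); d=shot('scene','s16'); print(tray(d)[:3])
P=cloud(c); hsv=cv2.cvtColor(c['frame'],cv2.COLOR_RGB2HSV); 
o=get_obs(); print(o['ee_pos'],o['eef_rot'],o['grip_width'])
g=wall(.519,-.3212,-1.75,-1)
plan([(g[0],g[1],.0035,g[2],-1,3)],None,1)
for n,c in(('top',c),('sc',d)):
    P=cloud(c); hsv=cv2.cvtColor(c['frame'],cv2.COLOR_RGB2HSV); x,y,z=P[...,0],P[...,1],P[...,2]
    Y=(hsv[...,0]>20)&(hsv[...,0]<29)&(hsv[...,1]>200)&(x>.36)&(x<.68)&(y<-.15)&(y>-.46)&(np.abs(z)<.01)
    q=ray(c,np.argwhere(Y)[:,::-1],0)[:,:2]; print(n,rect(q),len(q))
E
```

```text
((array([ 0.52744092, -0.04800178]), array([190.9, 172.7]), -7.54), np.float64(0.03986825442365527), np.int64(261))
((array([ 0.53011603, -0.04855628]), array([195.7, 175.8]), -7.93), np.float64(0.03754242502232219), np.int64(376))
[ 0.51694508 -0.13362473  0.00385781] [-3.14146989e+00 -3.23356948e-04 -1.30232422e-01] 0.003360794165050989
[0.047, 0.362, 0.0, 0.0, 0.0, -0.005, -1.0]
--
[0.035, 0.363, 0.001, 0.0, 0.0, -0.006, -1.0]
--
[0.021, 0.364, 0.0, 0.0, 0.0, -0.005, -1.0]
--
end [ 0.5163 -0.4072  0.0036 -0.0297]
top (array([ 0.51918231, -0.32230887]), array([255.6, 238.4]), -1.74) 1542
sc (array([ 0.5208941 , -0.32066373]), array([256.8, 240.5]), -1.67) 1614
```

Request:
play_rows:
  motion:
    - [[0.005,0.036,0,0,0,-0.0005,-1],[0.009,0.072,0,0,0,-0.001,-1],[0.014,0.109,0,0,0,-0.0015,-1],[0.019,0.145,0,0,0,-0.002,-1],[0.023,0.181,0,0,0,-0.0025,-1],[0.028,0.217,0,0,0,-0.003,-1],[0.033,0.253,0,0,0,-0.0035,-1],[0.038,0.29,0,0,0,-0.004,-1],[0.042,0.326,0,0,0,-0.0045,-1],[0.047,0.362,0,0,0,-0.005,-1]]

```text
time_s: 36.95
ee_pos: [0.5169, -0.2243, 0.0039]
eef_rot: [-3.14, -0.0, -0.098]
force: [0.6, 10.7, 6.9]
grip_width: 0.0036
grip_force: 55.0
```

Request:
play_rows:
  motion:
    - [[0.004,0.036,0,0,0,-0.0006,-1],[0.007,0.073,0,0,0,-0.0012,-1],[0.01,0.109,0,0,0,-0.0018,-1],[0.014,0.145,0,0,0,-0.0024,-1],[0.017,0.181,0,0,0,-0.003,-1],[0.021,0.218,0,0,0,-0.0036,-1],[0.024,0.254,0,0,0,-0.004,-1],[0.028,0.29,0,0,0,-0.005,-1],[0.031,0.327,0,0,0,-0.0055,-1],[0.035,0.363,0,0,0,-0.006,-1]]

```text
time_s: 37.95
ee_pos: [0.5167, -0.3153, 0.0039]
eef_rot: [-3.14, 0.0, -0.061]
force: [0.9, 11.6, 8.4]
grip_width: 0.004
grip_force: 55.0
```

```bash
python3 - <<'E'
from h import *
c=shot('top','t17'); print(tray(c)[:3]); d=shot('scene','s17'); print(tray(d)[:3])
o=get_obs(); print(o['ee_pos'],o['eef_rot'],o['grip_width'])
g=wall(.5192,-.3218,-1.75,-1)
plan([(g[0],g[1],.0035,g[2],-1,1)])
E
```

```text
((array([ 0.55490503, -0.23004391]), array([123.3, 175.7]), -2.98), np.float64(0.03951481980011884), np.int64(254))
((array([ 0.52397919, -0.23058182]), array([196.2, 175.7]), -3.68), np.float64(0.037790073209800656), np.int64(375))
[ 0.51664399 -0.31679348  0.00384981] [ 3.14139830e+00 -5.52740593e-04 -6.13982114e-02] 0.0033682728957280224
[0.022, 0.363, 0.001, 0.0, 0.0, -0.005, -1.0]
--
end [ 0.5166 -0.4077  0.0036 -0.03  ]
```

Request:
play_rows:
  motion:
    - [[0.002,0.036,0,0,0,-0.0005,-1],[0.004,0.073,0,0,0,-0.001,-1],[0.006,0.109,0,0,0,-0.0015,-1],[0.008,0.145,0,0,0,-0.002,-1],[0.01,0.181,0,0,0,-0.0025,-1],[0.012,0.218,0,0,0,-0.003,-1],[0.014,0.254,0,0,0,-0.0035,-1],[0.016,0.29,0,0,0,-0.004,-1],[0.018,0.327,0,0,0,-0.0045,-1],[0.02,0.363,0,0,0,-0.005,-1]]

```text
time_s: 39.05
ee_pos: [0.5163, -0.4061, 0.0039]
eef_rot: [-3.14, 0.0, -0.029]
force: [0.1, 11.2, 9.2]
grip_width: 0.0037
grip_force: 55.0
```

Request:
play_rows:
  motion:
    - [[0,0,0,0,0,0,-1],[0,0,0,0,0,0,-1]]

```text
time_s: 39.25
ee_pos: [0.5161, -0.4076, 0.0039]
eef_rot: [3.141, -0.001, -0.03]
force: [0.7, -1.7, 3.4]
grip_width: 0.0034
grip_force: 55.0
```

```bash
python3 - <<'E'
from h import *
d=shot('scene','s18'); print(tray(d)[:3])
o=get_obs(); print(o['ee_pos'],o['eef_rot'],o['grip_width'])
E
```

```text
((array([ 0.51946765, -0.32052045]), array([197.8, 177.2]), -1.17), np.float64(0.03771330501904413), np.int64(431))
[ 0.51611733 -0.40763715  0.00391155] [ 3.14036182e+00 -9.19014162e-04 -2.98599231e-02] 0.003138752456640267
```

Release, rise straight up, and clear away to the side opposite the view.

Request:
play_rows:
  motion:
    - [[0,0,0,0,0,0,-0.5],[0,0,0,0,0,0,-0.5],[0,0,0,0,0,0,-0.5],[0,0,0,0,0,0,-0.5],[0,0,-0.1,0,0,0,-0.5],[0,0,-0.2,0,0,0,-0.5],[0,0,-0.4,0,0,0,-0.5],[0,0,-0.5,0,0,0,-0.5]]

```text
time_s: 40.1
ee_pos: [0.5165, -0.4076, 0.1326]
eef_rot: [3.139, -0.003, -0.03]
force: [-0.6, -0.2, 0.4]
grip_width: 0.0234
grip_force: 0.0
```

Request:
play_rows:
  motion:
    - [[-0.4,-1,-0.2,0,0,0,-0.5],[-0.4,-1,-0.2,0,0,0,-0.5],[-0.4,-1,-0.2,0,0,0,-0.5],[-0.4,-1,-0.2,0,0,0,-0.5],[-0.4,-1,-0.2,0,0,0,-0.5],[-0.4,-1,-0.2,0,0,0,-0.5],[-0.4,-1,-0.2,0,0,0,-0.5]]

```text
time_s: 40.8
ee_pos: [0.4229, -0.1521, 0.1797]
eef_rot: [3.141, -0.002, -0.027]
force: [-0.1, -0.8, -0.1]
grip_width: 0.0233
grip_force: 0.0
```

Request:
play_rows:
  motion:
    - [[0,-0.9,0,0,0,0,-0.5],[0,-0.9,0,0,0,0,-0.5],[0,-0.9,0,0,0,0,-0.5],[0,-0.9,0,0,0,0,-0.5],[0,-0.9,0,0,0,0,-0.5],[0,-0.9,0,0,0,0,-0.5],[0,-0.9,0,0,0,0,-0.5]]

```text
time_s: 41.5
ee_pos: [0.4303, 0.0704, 0.1783]
eef_rot: [3.141, 0.0, -0.029]
force: [0.0, 0.1, 0.3]
grip_width: 0.0236
grip_force: 0.0
```

```bash
python3 - <<'E'
from h import *
c=shot('top','t19'); d=shot('scene','s19')
for n,c in(('top',c),('sc',d)):
    print(n,tray(c)[:3]); P=cloud(c); hsv=cv2.cvtColor(c['frame'],cv2.COLOR_RGB2HSV); x,y,z=P[...,0],P[...,1],P[...,2]
    Y=(hsv[...,0]>20)&(hsv[...,0]<29)&(hsv[...,1]>200)&(x>.36)&(x<.68)&(y<-.15)&(y>-.46)&(np.abs(z)<.01)
    q=ray(c,np.argwhere(Y)[:,::-1],0)[:,:2]; print(rect(q),len(q))
c=load('t19')
for q in spacers(c,.4,.65,-.43,-.2,.012): print(q[1:])
cv2.imwrite('pics/t19b.png',cv2.resize(c['frame'][:,:,::-1],(800,600)))
E
```

```text
top ((array([ 0.51778662, -0.32015955]), array([190.9, 176.6]), -1.61), np.float64(0.03943004210494638), np.int64(623))
(array([ 0.51920886, -0.3222084 ]), array([255.7, 238.6]), -1.76) 1575
sc ((array([ 0.52071088, -0.32002417]), array([195.4, 175.7]), -1.67), np.float64(0.03792148634496573), np.int64(548))
(array([ 0.5211261 , -0.32056308]), array([256.6, 240.5]), -1.74) 1433
(array([ 0.55793817, -0.32398047]), array([ 36.3, 167.2]), -1.57, array([0.0335, 0.0413]))
(array([ 0.47652658, -0.32131339]), array([ 37.7, 165.9]), -0.84, array([0.0335, 0.0413]))
(array([ 0.44241843, -0.230752  ]), array([34.1,  2.3]), -1.45, array([0.0304, 0.0368]))
```

View pics/t19b.png

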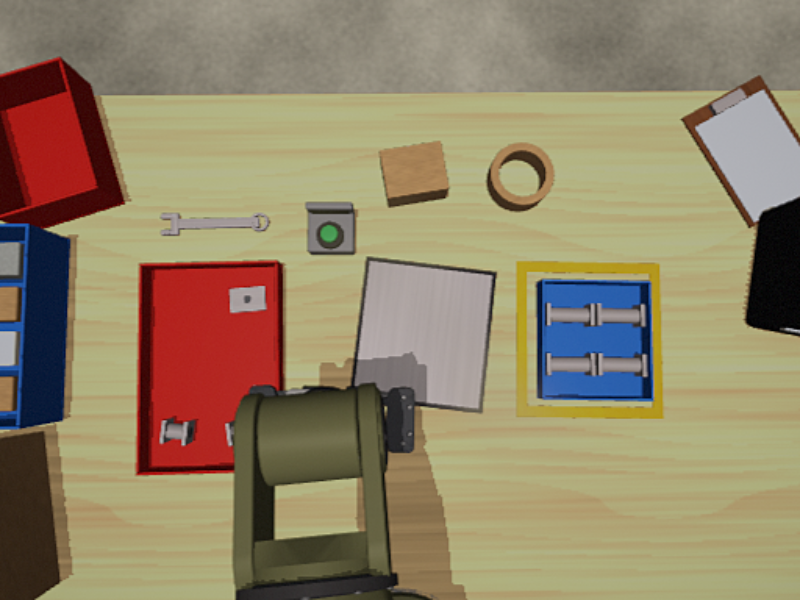

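The tray stands squarely inside the yellow tape at (595,340), within 2 mm of the bay's centre, with all four long spacers in it. The robot is clear, so I'm handing in.

```bash
python3 - <<'E'
from h import *
c=shot('scene','s20'); print(tray(c)[:3]); print(workorder.hand_in())
E
```

```text
((array([ 0.52080695, -0.32012292]), array([196.5, 175.7]), -1.83), np.float64(0.03790001171954538), np.int64(549))
the job is handed in; nothing more can be done
None
```

The job is handed in: the scale was tared with the empty tray on the plate, all four long spacers were laid in it there, and the loaded tray now stands squarely inside the despatch bay, about 2 mm off its centre.

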